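# Hang the cut salami on the carousel and turn it to the customers

### The arm

A 6-joint arm with a two-finger parallel gripper is mounted at the origin on the work surface. World frame = base frame: x ahead of the robot, y to its left, z up, the work surface at z = 0. Lengths are in m, angles in rad, forces in N, time in s.
With the tool pointing down it reaches from about 0.25 to 0.775 m from the base axis. Payload 4 kg.
Tool frame: the origin (TCP) lies at the very end of the fingers, on their centre line; the grasp point (between the pads) lies 19 mm behind it (bot.pinch_z is the distance from the TCP to the grasp point, in m); z points along the fingers, x is the direction in which the jaws open and shut, and the axes are right-handed (so a half turn about z gives the same grasp; the last joint's range is limited). The gripper opens to 85 mm and grips with 20 to 120 N. Pads are 22 mm wide; open, the fingers measure 114 mm over their backs; the gripper's body (76 mm by 85 mm) begins 54 mm behind the grasp point. The pads swing forward as they close: fully open they stand 13 mm farther back than shut.
Start: joints at [1.093, 0.087, 1.371, -0, 1.684, -0.103], TCP at [0.201, 0.512, 0.211] pointing down, gripper open.
Joint ranges: [-3.1, 3.1], [-0.76, 2.03], [0.27, 2.55], [-1.08, 4.22], [0.17, 2.65], [-2.57, 2.57]. Speed limits (rad/s): [2.79, 2.79, 3.14, 3.14, 3.14, 3.14].

### API

Orientations are given as [roll, pitch, yaw] about the fixed x, y, z axes, in that order (R = Rz(yaw) Ry(pitch) Rx(roll)).
In Python, from workcell import bot, viewer, models gives the robot as it stands. The module is installed in compiled form; this text tells all that it offers.
- The arm moves only by the shell command python3 -m inch 'ROWS' [FORCE]. ROWS is JSON, a list of rows, each an object with "claw": the opening, from -1 (shut) to 1 (fully open); "delta_pos": the shift along the tool's x, y, z in mm, a list of three; "yaw": the turn about the tool's z in rad. A call has 1 to 10 rows; each row shifts and turns the commanded pose from where the row before left it, along the tool's axes as they then stand; what a row does not reach is not made up. A row lasts 1/12 s, in which the tool goes at most 41.7 mm and 7.16 degrees, less where a joint would pass 70% of its speed; a pose out of reach is approached as far as the arm can. A call with a gripper value outside its range is refused whole. The fingers move at their own pace and stop on an object; FORCE is the grip in N (left out, the last holds). Time passes only in rows, so rows that do not move let the fingers close. It gives the time, the measured TCP pose, the force and the opening at its end, in the units of the state.
- bot.read_state(): the state, without advancing time (a new reading comes with each control period).
- viewer.capture(name): name is "side" or "top" or "wrist"; returns a dict with "image" (400x640x3 uint8, red, green, blue), "depth" (400x640 float32, m along the optical axis (not along the pixel's ray), 0 where there is no reading), "vfov" (degrees; the focal length in pixels is half the picture's height over the tangent of half this angle, whatever the lens; pixels are square), "cx", "cy" (the principal point, pixels), "cam_to_world" (4x4, takes a point from camera to world coordinates). Camera axes: x right, y down, z forward; pixel columns grow to the right and rows downward; lengths in m; the calibration is good to about 2 mm. A picture is of the moment at which its call begins.
- bot.sign_off(): hands the job in, once; it reports no verdict.
Trained networks look in the newest picture that a camera, given by its name, has taken for a name from the list of things; names that differ only in an ending like _2 or _b are one class to them, and where a whole thing is asked for, a point or a joint stands for the part that bears it (a point fixed in the world has none). Each returns a list of dicts, best first, with "confidence" (0 to 1); they miss things now and then, are a little off and sometimes report something else, mostly with a low value. They report only what shows in the picture. A call takes as long as a camera call. They do not tell look-alikes from the thing itself.
- models.silhouettes(camera, label): "region" (400x640 bool, what is visible of it) and "extent" ([left, top, width, height] in pixels, round what is visible of it).
The state is a dict: "time": time; "joint_pos": joint angles; "joint_velocities": joint speeds; "joint_torque": joint torques, N m; "ee_pos": TCP position; "orientation": TCP orientation; "contact_force": force on the tool from outside, world axes, zero at the start; "torque": the same for the moment, N m; "grip_width": opening from 0.0 (shut) to 1.0 (fully open).
Only numpy, scipy, OpenCV 4.12 (cv2) and the standard library are available. Lean on these libraries where they do the work, as an engineer would, in place of code of your own. Each camera call takes 0.05 s, during which the arm holds its last target.

### The job

Turn the salami carousel until its one free hook has come round to your side of the counter, then take the cut salami that stands on the chopping board, hang it on that hook by its steel eye and let go of it. Then turn the carousel until the cut salami is on the far side, facing the customers. Turn it gently (less than half a turn a second) and leave the other salamis hanging; do not drop the cut salami or disturb the cleaver, the cup and the tub.

Things in the scene. Friction and masses are not known exactly. Their poses are not given: they have to be found in the camera images.
- stand: Fixed foot of the countertop carousel: dark round disc, 230 mm across, with a short spindle. Origin: centre of its underside, on the counter (z = 0), on the upright axis about which the carousel turns. Its axes are parallel to the world's: -x is your (the robot's) side, +x the customers' side.
- carousel (a joint): Turning angle (rad) of the carousel on the stand, counted from where it stood at the start (0 there), growing anticlockwise seen from above; no end stops. It turns against a bearing friction of about 0.12 N m and stays where it is left. To turn it, push one of its arms sideways with the fingers between two arms, or pinch an arm.
- hub (a point): Point on the carousel's axis at the arms' centreline, 285 mm above the counter. A hub 34 mm across sits on a 22 mm post; five level radial arms of 8 mm round bar stand 72 degrees apart. Each is straight to 86 mm from the axis, then slopes down to a hook seat at 105 mm and up to a tip at 122 mm. Above the hub a black knob, 32 mm across, its top at 318 mm.
- free_hook (a point): Seat of the only free hook: point on top of the bar at the hook's lowest place, 105 mm from the axis, 279 mm above the counter (underside of the bar there 271 mm, top of the hook's tip 288 mm). Turns with the carousel; the other four hooks are 72, 144, 216 and 288 degrees from it.
- salami: The cut salami: dark dry sausage, 44 mm across, 100 mm tall, about 0.17 kg, standing on its flat cut face on the chopping board (top of the board 30 mm above the counter), with a steel hanging eye on top. Origin: centre of its cut face; z up along it. Full thickness from 0 to 88 mm; a small clip, 8 by 12 mm, on top reaches 103 mm.
- salami_eye (a point): Point on the cut salami's axis 131 mm above the cut face, near the top of its eye; rests on the hook's seat when hung. The eye is a rigid pear-shaped loop of 4 mm wire in the body's y-z plane, 36 mm wide over all (28 mm clear), narrowing at 45 degrees to its top; opening from 103 mm up, outer top at 138 mm. A hook enters along the body's x, from either side.
- hung1: Whole salami that hangs on another hook of the carousel by the same kind of eye, round-ended, 44 mm across and 165 mm long without the eye. Origin: its lower end, 83 mm above the counter while it hangs. Stays on its hook.
- hung2: Whole salami that hangs on another hook of the carousel by the same kind of eye, round-ended, 44 mm across and 150 mm long without the eye. Origin: its lower end, 98 mm above the counter while it hangs. Stays on its hook.
- hung3: Whole salami that hangs on another hook of the carousel by the same kind of eye, round-ended, 44 mm across and 172 mm long without the eye. Origin: its lower end, 76 mm above the counter while it hangs. Stays on its hook.
- hung4: Whole salami that hangs on another hook of the carousel by the same kind of eye, round-ended, 44 mm across and 158 mm long without the eye. Origin: its lower end, 90 mm above the counter while it hangs. Stays on its hook.
- board: Fixed wooden chopping board, 300 (x) by 360 (y) by 30 mm, with a few salami slices on it. Origin: centre of its underside.
- cleaver: Butcher's cleaver lying flat on the left part of the board, 300 mm long, blade 180 by 85 mm, handle 18 mm thick. Origin: underside, at the heel of the blade; x points along the blade. Leave alone.
- cup: Paper cup, 72 mm across, 85 mm tall, on the counter to the right of the carousel. Origin: centre of its underside. Leave alone.
- tub: Closed deli tub with a white lid, 118 by 158 by 65 mm, on the counter to the right of the carousel. Origin: centre of its underside. Leave alone.
Things that resemble listed ones, but are neither listed nor needed, are in the scene too. Leave any yellow look-alike of the hung4 alone.

How it is judged:
By the outcome, as a careful person would: the job done as asked, in the order asked, and still so for the second after the job is handed in, with the robot touching nothing.
It also fails if it takes over 72 s, if anything falls off the work surface, if the arm or the gripper's body presses on something with over 40 N, if the wrist force passes 120 N, or if a joint passes its speed limit or range.

## Working session

There is one attempt and no reset: what is moved stays moved. The work goes in short steps, Python scripts to look and compute and a shell command to move; the robot and the scene stay as the last step left them, time stands still between calls to the robot, and variables do not carry over. Pictures are saved under pics/ and viewed, and the job is handed in when it is done.

```bash
mkdir -p pics; cat > h.py <<'E'
import numpy as np, cv2
from workcell import bot, viewer, models
def cap(n,save=None):
    c=viewer.capture(n)
    if save: cv2.imwrite(f'pics/{save}.png',c['image'][:,:,::-1])
    return c
def pts(c):
    h,w=c['depth'].shape; f=h/2/np.tan(np.radians(c['vfov'])/2)
    v,u=np.mgrid[:h,:w]; d=c['depth']
    P=np.stack([(u-c['cx'])/f*d,(v-c['cy'])/f*d,d],-1)
    T=np.array(c['cam_to_world']); W=P@T[:3,:3].T+T[:3,3]
    W[d<=0]=np.nan
    return W
E
python3 - <<'E'
from h import *
s=bot.read_state(); print({k:np.round(v,3) for k,v in s.items()})
for n in ['side','top','wrist']:
    c=cap(n,n+'0'); np.savez(f'/tmp/{n}0.npz',**c); print(n,c['vfov'],c['cx'],c['cy'],np.round(c['cam_to_world'],3).tolist())
E
```

```text
{'time': np.float64(0.0), 'joint_pos': array([ 1.093,  0.088,  1.372, -0.   ,  1.684, -0.103]), 'joint_velocities': array([ 0.001,  0.   , -0.001,  0.001, -0.   ,  0.002]), 'joint_torque': array([ 2.0000e-03, -3.5186e+01, -3.1328e+01, -0.0000e+00,  1.1000e-02,
       -0.0000e+00]), 'ee_pos': array([0.201, 0.511, 0.21 ]), 'orientation': array([-3.141e+00,  2.000e-03,  1.196e+00]), 'contact_force': array([ 0.51 , -0.191,  0.198]), 'torque': array([0.012, 0.037, 0.05 ]), 'grip_width': np.float64(1.002)}
side 52.21843915386697 320.3581443127421 208.0552357631838 [[0.928, -0.23, 0.294, 0.278], [-0.373, -0.59, 0.716, -0.73], [0.009, -0.774, -0.633, 0.861], [0.0, 0.0, 0.0, 1.0]]
top 46.44039079262458 328.13590347509296 198.8919374901372 [[-0.102, -0.97, 0.219, 0.323], [-0.995, 0.099, -0.024, 0.043], [0.002, -0.221, -0.975, 1.559], [0.0, 0.0, 0.0, 1.0]]
wrist 64.95849725206556 322.2581693031591 194.76580389583214 [[0.366, 0.899, 0.24, 0.139], [0.93, -0.353, -0.098, 0.535], [-0.003, 0.259, -0.966, 0.372], [0.0, 0.0, 0.0, 1.0]]
```

View pics/side0.png

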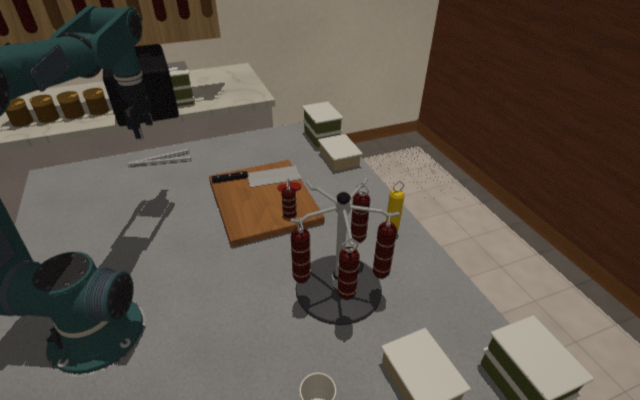

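View pics/top0.png

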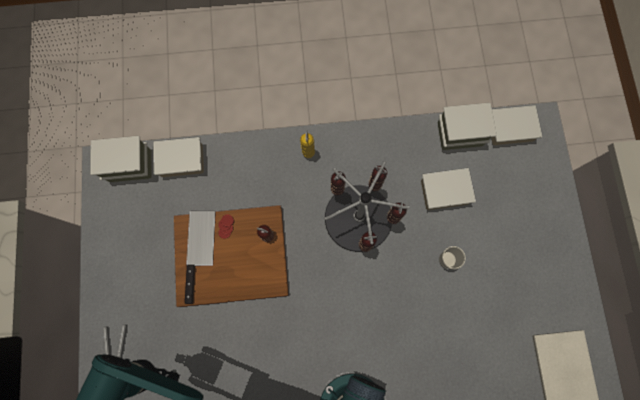

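View pics/wrist0.png

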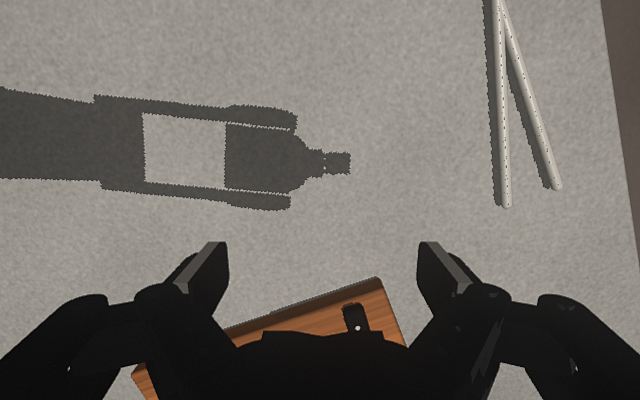

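The side view shows the cut salami at (289,200) on the board, the red slices beside it, and the yellow look-alike at (396,207). Four dark salamis hang on the carousel. The free arm points towards the board, with its tip near (312,187) in side and (328,218) in top. Next I'll measure.

```bash
python3 - <<'E'
from h import *
for n in ['side','top']:
    c=dict(np.load(f'/tmp/{n}0.npz')); W=pts(c)
    print(n)
    z=W[...,2]; 
    # carousel region
    ar=(z>0.25)&(z<0.33)&(W[...,0]>0.3)&(W[...,0]<0.9)&(np.abs(W[...,1])<0.4)
    vv,uu=np.nonzero(ar); print('n',len(vv), uu.min(),uu.max(),vv.min(),vv.max())
    P=W[ar]
    k=P[P[:,2]>0.305]; print('knob',k[:,:3].mean(0),k[:,:2].min(0),k[:,:2].max(0),k[:,2].max())
    b=(z>0.115)&(z<0.2)&(W[...,1]>0.1)&(W[...,0]>0.3)&(W[...,0]<0.8)
    b&=(W[...,1]<0.4)
    P=W[b]; print('sal body cand',len(P),P.min(0),P.max(0),np.median(P,0))
    for v,u in ([(208,358),(240,368),(232,265)] if n=='top' else [(200,343),(187,312),(200,289),(183,289)]): print((u,v),W[v,u].round(3))
    y0,y1,x0,x1=(150,270,240,440) if n=='top' else (160,320,260,440)
    cv2.imwrite(f'pics/{n}0z.png',cv2.resize(c['image'][y0:y1,x0:x1,::-1],None,fx=4 if n=='top' else 3.6,fy=4 if n=='top' else 3.6,interpolation=cv2.INTER_CUBIC))
E
```

```text
side
n 1194 291 399 178 251
knob [ 0.59228927 -0.09522399  0.31361751] [ 0.57856057 -0.10569173] [ 0.61005178 -0.07614612] 0.3191042975638838
sal body cand 138 [0.53948703 0.19430871 0.11506229] [0.58164102 0.23539181 0.16568495] [0.55866544 0.21013714 0.12609393]
(343, 200) [ 0.588 -0.102  0.313]
(312, 187) [0.559 0.011 0.278]
(289, 200) [0.556 0.197 0.103]
(289, 183) [0.569 0.231 0.14 ]
top
n 796 325 409 161 243
knob [ 0.59736628 -0.0897937   0.31621783] [ 0.58324423 -0.1053514 ] [ 0.6123716  -0.07526608] 0.3234385799440511
sal body cand 151 [0.54482814 0.19718556 0.11647733] [0.58674884 0.23920837 0.16710914] [0.5624537  0.21568717 0.12834493]
(358, 208) [ 0.601 -0.08   0.154]
(368, 240) [ 0.488 -0.089  0.246]
(265, 232) [0.56  0.213 0.128]
```

View pics/top0z.png

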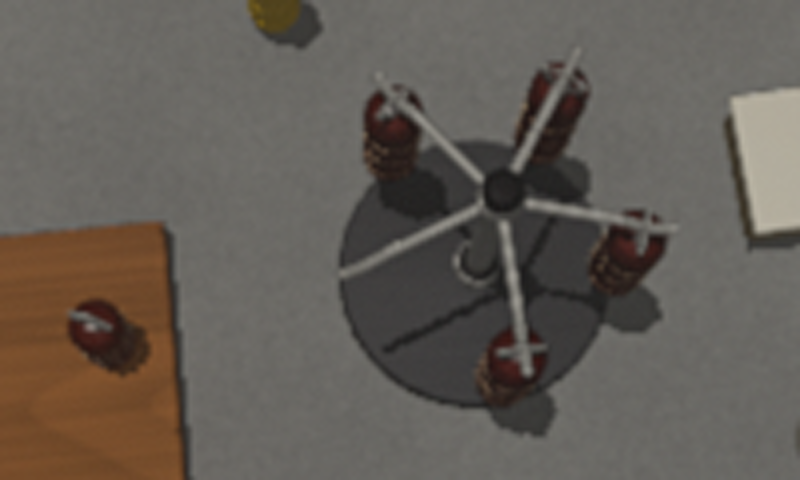

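View pics/side0z.png

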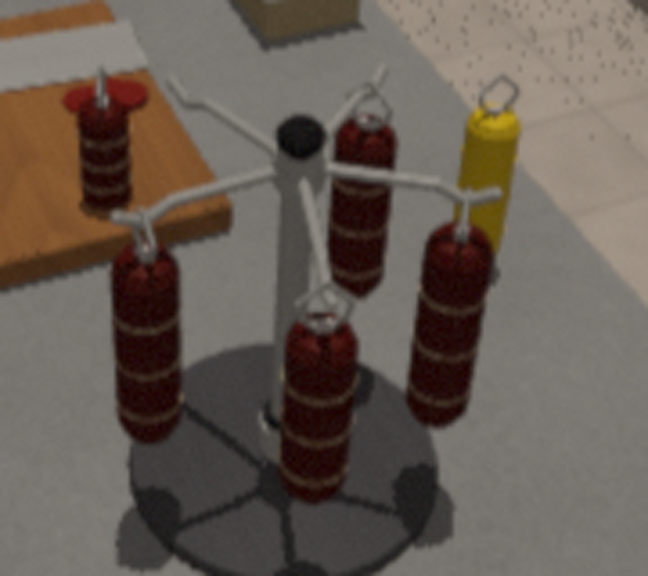

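```bash
python3 - <<'E'
from h import *
hub=np.array([.596,-.0905])
for n in ['side','top']:
    c=dict(np.load(f'/tmp/{n}0.npz')); W=pts(c); z=W[...,2]; print(n)
    d=W[...,:2]-hub; r=np.hypot(d[...,0],d[...,1])
    k=(z>0.27)&(z<0.30)&(r>.03)&(r<.082); A=np.degrees(np.arctan2(d[...,1],d[...,0]))[k]
    h,_=np.histogram(A%72,36); a=np.angle(np.mean(np.exp(1j*np.radians(A*5))))/5
    print('arm angles mod72',np.degrees(a)%72, 'std', np.std((A-np.degrees(a)+36)%72-36), np.unique(np.round((A-np.degrees(a))/72),return_counts=True))
    # hub center by line fit per arm
    P=W[k][:,:2]; idx=np.round((A-np.degrees(a))/72).astype(int)%5
    M=[];b=[]
    for i in range(5):
        Q=P[idx==i]
        if len(Q)<8: continue
        vx,vy,x0,y0=cv2.fitLine(Q.astype(np.float32),cv2.DIST_HUBER,0,.01,.01).ravel()
        nn=np.array([-vy,vx]);M.append(nn);b.append(nn@[x0,y0]);print(i,len(Q),np.degrees(np.arctan2(vy,vx))%180)
    print('centre',np.linalg.lstsq(np.array(M),np.array(b),rcond=None)[0])
    b=(z>0.13)&(z<0.2)&(W[...,1]>0.1)&(W[...,0]>0.45)&(W[...,0]<0.65)&(W[...,1]<.3)
    E=W[b]; print('eye',len(E)); 
    vx,vy,x0,y0=cv2.fitLine(E[:,:2].astype(np.float32),cv2.DIST_L2,0,.01,.01).ravel(); print('dir',np.degrees(np.arctan2(vy,vx)),x0,y0, E.min(0),E.max(0))
    t=E[E[:,2]>.155]; print('eyetop',t.mean(0) if len(t) else None)
    sb=(z>0.04)&(z<0.117)&(W[...,1]>0.17)&(W[...,0]>0.5)&(W[...,0]<0.62)&(W[...,1]<.26); Q=W[sb][:,:2]
    from scipy.optimize import least_squares
    s=least_squares(lambda p:np.hypot(*(Q-p).T)-.022,[.56,.215],loss='soft_l1',f_scale=.002); print('body axis',s.x,len(Q),s.cost)
E
```

```text
side
arm angles mod72 38.108444539267985 std 3.3089175124646704 (array([-2., -1., -0.,  1.,  2.,  3.]), array([73, 63, 85, 47, 63,  7]))
0 85 147.52419
1 47 37.82101
2 63 110.96302
3 80 3.7843544
4 63 73.67359
centre [ 0.5936739  -0.09186571]
eye 33
dir 65.387436 0.56094164 0.21708918 [0.55295734 0.20110285 0.13002764] [0.57101742 0.23539181 0.16568495]
eyetop [0.55886488 0.21379477 0.16095534]
body axis [0.56141162 0.21859673] 284 0.0002860764320993074
top
arm angles mod72 38.232657836571896 std 3.1411334088561773 (array([-2., -1.,  0.,  1.,  2.,  3.]), array([40, 54, 50, 51, 53, 16]))
0 50 146.1615
1 51 37.1567
2 53 110.259224
3 56 2.7858303
4 54 75.30025
centre [ 0.5971818 -0.0893795]
eye 57
dir 88.2787 0.56362826 0.21540238 [0.5499981  0.19960333 0.13007875] [0.57801747 0.23400111 0.16710914]
eyetop [0.56396939 0.21573986 0.1627705 ]
body axis [0.56537771 0.21778834] 71 0.0002135591512205286
```

```bash
python3 -m inch '[{"claw":1,"delta_pos":[0,0,-40],"yaw":0},{"claw":1,"delta_pos":[0,0,-40],"yaw":0},{"claw":1,"delta_pos":[0,0,-40],"yaw":0},{"claw":1,"delta_pos":[0,0,-40],"yaw":0},{"claw":1,"delta_pos":[0,0,0],"yaw":0}]' 30
```

```text
time: 0.57
ee_pos: [0.2021, 0.5132, 0.381]
orientation: [3.14, -0.016, 1.196]
contact_force: [-0.6, -0.6, 0.5]
grip_width: 0.999
```

```bash
python3 -m inch '[{"claw":1,"delta_pos":[-23,32.5,0],"yaw":0},{"claw":1,"delta_pos":[-23,32.5,0],"yaw":0},{"claw":1,"delta_pos":[-23,32.5,0],"yaw":0},{"claw":1,"delta_pos":[-23,32.5,0],"yaw":0},{"claw":1,"delta_pos":[-23,32.5,0],"yaw":0},{"claw":1,"delta_pos":[-23,32.5,0],"yaw":0},{"claw":1,"delta_pos":[-23,32.5,0],"yaw":0},{"claw":1,"delta_pos":[-23,32.5,0],"yaw":0},{"claw":1,"delta_pos":[-23,32.5,0],"yaw":0},{"claw":1,"delta_pos":[0,0,0],"yaw":0}]'
python3 - <<'E'
from h import *
c=cap('wrist','w1'); np.savez('/tmp/w1.npz',**c)
E
```

```text
time: 1.4
ee_pos: [0.4009, 0.2066, 0.3698]
orientation: [3.14, 0.003, 1.186]
contact_force: [0.3, 0.1, -0.9]
grip_width: 0.998
```

View pics/w1.png

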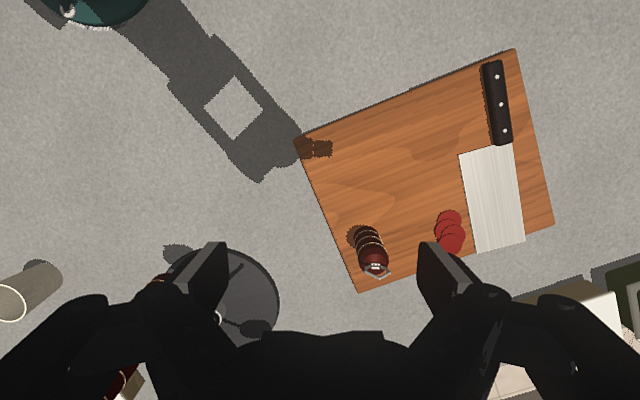

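The wrist view shows the cut salami on the board at about (372,255). It has a steel eye, and the red slices are at (450,232). Candidates for "salami" in the side view are the dark stub at (289,200), the four hung ones at (301,255), (348,272), (385,250) and (360,215), and the yellow one at (396,207). I choose the stub standing on the board. I'll check it in a crop and fit its eye.

```bash
python3 - <<'E'
from h import *
c=dict(np.load('/tmp/w1.npz')); W=pts(c); z=W[...,2]
cv2.imwrite('pics/w1z.png',cv2.resize(c['image'][215:295,330:430,::-1],None,fx=7,fy=7,interpolation=cv2.INTER_CUBIC))
m=np.zeros(z.shape,bool); m[215:295,330:430]=1
E=W[m&(z>.135)&(z<.18)]; print(len(E),E.min(0),E.max(0))
for lo in (.135,.14,.145,.15,.155,.16): 
    q=E[(E[:,2]>lo)&(E[:,2]<lo+.006)]
    if len(q)>3: print(lo,len(q),q.min(0).round(4),q.max(0).round(4),q.mean(0).round(4))
vx,vy,x0,y0=cv2.fitLine(E[:,:2].astype(np.float32),cv2.DIST_L2,0,.01,.01).ravel(); print(np.degrees(np.arctan2(vy,vx)),x0,y0)
from scipy.optimize import least_squares
Q=W[m&(z>.04)&(z<.113)][:,:2]
s=least_squares(lambda p:np.hypot(*(Q-p).T)-.022,[.56,.215],loss='soft_l1',f_scale=.002); print('axis',s.x,len(Q))
T=W[m&(z>.113)&(z<.123)]; print('top',T.mean(0),T.min(0),T.max(0))
E
```

```text
132 [0.55266329 0.20327853 0.1350793 ] [0.56971876 0.23528117 0.16863298]
0.135 25 [0.554  0.206  0.1351] [0.5673 0.2328 0.1407] [0.5615 0.2214 0.1376]
0.14 15 [0.5533 0.2057 0.1401] [0.5674 0.2343 0.1456] [0.5608 0.2206 0.1427]
0.145 13 [0.5527 0.2033 0.1456] [0.5683 0.2353 0.1505] [0.5608 0.2208 0.1482]
0.15 28 [0.5527 0.2041 0.15  ] [0.5697 0.2353 0.1559] [0.5601 0.2181 0.1531]
0.155 33 [0.5549 0.2076 0.155 ] [0.5675 0.2323 0.1606] [0.5603 0.2188 0.1577]
0.16 29 [0.5556 0.2111 0.1603] [0.5643 0.226  0.1659] [0.5604 0.2189 0.163 ]
65.21413 0.560623 0.21949579
axis [0.5619206  0.21945093] 527
top [0.54891446 0.2205407  0.11920085] [0.53929184 0.1979568  0.11314198] [0.58106587 0.24119765 0.12298604]
```

View pics/w1z.png

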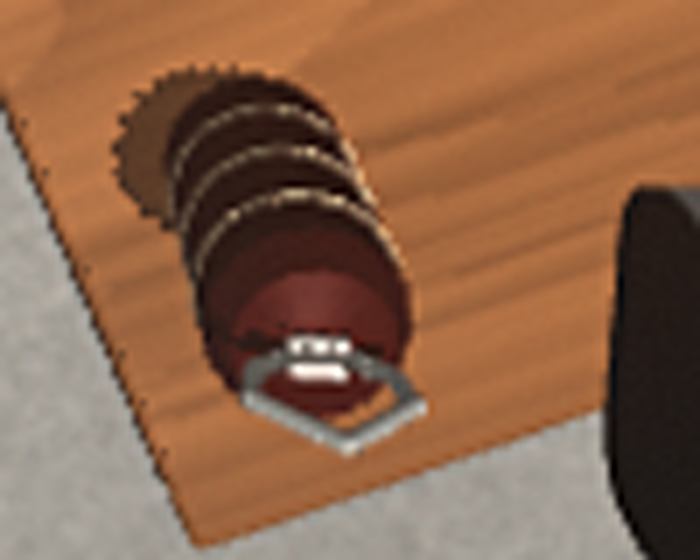

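```bash
python3 -m inch '[{"claw":1,"delta_pos":[-22.5,32.4,0],"yaw":0},{"claw":1,"delta_pos":[-22.5,32.4,0],"yaw":0},{"claw":1,"delta_pos":[-22.5,32.4,0],"yaw":0},{"claw":1,"delta_pos":[-22.5,32.4,0],"yaw":0},{"claw":1,"delta_pos":[-22.5,32.4,0],"yaw":0},{"claw":1,"delta_pos":[-22.5,32.4,0],"yaw":0},{"claw":1,"delta_pos":[-22.5,32.4,0],"yaw":0},{"claw":1,"delta_pos":[-22.5,32.4,0],"yaw":0},{"claw":1,"delta_pos":[-22.5,32.4,0],"yaw":0},{"claw":1,"delta_pos":[0,0,0],"yaw":0.11}]'
python3 -m inch '[{"claw":0.5,"delta_pos":[0,0,0],"yaw":0.12},{"claw":0.5,"delta_pos":[0,0,0],"yaw":0.12},{"claw":0.5,"delta_pos":[0,0,0],"yaw":0.12},{"claw":0.5,"delta_pos":[0,0,0],"yaw":0.12},{"claw":0.5,"delta_pos":[0,0,0],"yaw":0.12},{"claw":0.5,"delta_pos":[0,0,0],"yaw":0.12},{"claw":0.5,"delta_pos":[0,0,0],"yaw":0.12},{"claw":0.5,"delta_pos":[0,0,0],"yaw":0.12},{"claw":0.5,"delta_pos":[0,0,0],"yaw":0},{"claw":0.5,"delta_pos":[0,0,0],"yaw":0}]'
python3 - <<'E'
from h import *
s=bot.read_state(); print(s['ee_pos'],s['orientation'])
c=cap('top'); np.savez('/tmp/t2.npz',**c); W=pts(c)
d=cap('side'); 
a=cv2.resize(c['image'][130:270,280:460],None,fx=3,fy=3); b=cv2.resize(d['image'][100:320,240:450],None,fx=2,fy=2)
cv2.imwrite('pics/s2.png',b[:,:,::-1])
E
```

```text
time: 2.28
ee_pos: [0.598, -0.0876, 0.366]
orientation: [-3.137, 0.003, 1.079]
contact_force: [-1.0, 1.0, -1.9]
grip_width: 0.998
time: 3.12
ee_pos: [0.5952, -0.0817, 0.3707]
orientation: [-3.141, 0.0, 0.131]
contact_force: [-0.1, -0.4, 1.2]
grip_width: 0.747
[ 0.59515038 -0.08171871  0.37068121] [-3.14102159e+00  3.45234182e-04  1.30809338e-01]
```

View pics/s2.png

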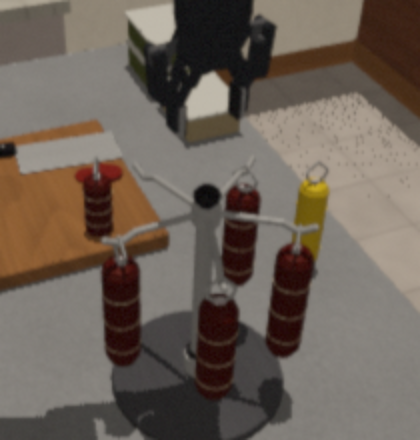

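```bash
python3 -m inch '[{"claw":0.3,"delta_pos":[-0.5,9,20],"yaw":0},{"claw":0.3,"delta_pos":[0,0,25],"yaw":0},{"claw":0.3,"delta_pos":[0,0,20],"yaw":0},{"claw":0.3,"delta_pos":[0,0,5],"yaw":0},{"claw":0,"delta_pos":[0,0,0],"yaw":0},{"claw":-0.2,"delta_pos":[0,0,0],"yaw":0},{"claw":-0.6,"delta_pos":[0,0,0],"yaw":0},{"claw":-1,"delta_pos":[0,0,0],"yaw":0},{"claw":-1,"delta_pos":[0,0,0],"yaw":0},{"claw":-1,"delta_pos":[0,0,0],"yaw":0}]' 30
python3 -m inch '[{"claw":-1,"delta_pos":[0,0,0],"yaw":0},{"claw":-1,"delta_pos":[0,0,0],"yaw":0},{"claw":-1,"delta_pos":[0,0,0],"yaw":0}]' 30
python3 - <<'E'
from h import *
d=cap('side'); b=cv2.resize(d['image'][100:320,240:450],None,fx=2,fy=2)
cv2.imwrite('pics/s3.png',b[:,:,::-1])
E
```

```text
time: 4.05
ee_pos: [0.5959, -0.0921, 0.3021]
orientation: [3.141, -0.002, 0.126]
contact_force: [0.9, -0.0, -0.6]
grip_width: -0.002
time: 4.3
ee_pos: [0.5957, -0.0921, 0.3011]
orientation: [-3.141, -0.0, 0.126]
contact_force: [-0.2, -0.4, -0.0]
grip_width: -0.003
```

View pics/s3.png

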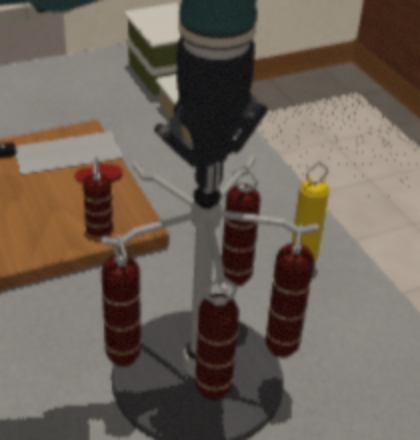

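The gripper shut to zero at knob height, so the knob gives it nothing to hold. The carousel did not move. I'll pinch the free arm instead, at a radius of about 70 mm.

```bash
python3 -m inch '[{"claw":-1,"delta_pos":[0,0,-25],"yaw":0},{"claw":-0.3,"delta_pos":[0,0,-25],"yaw":0},{"claw":-0.2,"delta_pos":[-7.5,-35,0],"yaw":0},{"claw":-0.2,"delta_pos":[-8,-35,0],"yaw":0},{"claw":-0.2,"delta_pos":[0,0,0],"yaw":-0.115},{"claw":-0.2,"delta_pos":[0,0,0],"yaw":-0.112},{"claw":-0.2,"delta_pos":[0,0,0],"yaw":0},{"claw":-0.2,"delta_pos":[0,0,0],"yaw":0}]' 40
python3 - <<'E'
from h import *
d=cap('side'); b=cv2.resize(d['image'][100:320,240:450],None,fx=2,fy=2)
cv2.imwrite('pics/s4.png',b[:,:,::-1])
E
```

```text
time: 5.02
ee_pos: [0.5714, -0.0245, 0.3509]
orientation: [-3.141, 0.0, 0.35]
contact_force: [0.6, -0.8, 0.1]
grip_width: 0.4
```

View pics/s4.png

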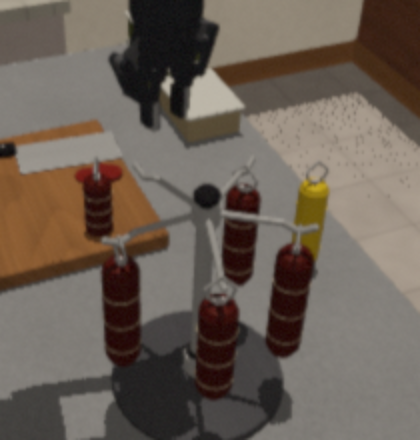

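Descend 82 mm over the arm and pinch it.

```bash
python3 -m inch '[{"claw":-0.2,"delta_pos":[0,0,25],"yaw":0},{"claw":-0.2,"delta_pos":[0,0,25],"yaw":0},{"claw":-0.2,"delta_pos":[0,0,22],"yaw":0},{"claw":-0.2,"delta_pos":[0,0,12],"yaw":0},{"claw":-0.5,"delta_pos":[0,0,0],"yaw":0},{"claw":-0.7,"delta_pos":[0,0,0],"yaw":0},{"claw":-0.85,"delta_pos":[0,0,0],"yaw":0},{"claw":-1,"delta_pos":[0,0,0],"yaw":0},{"claw":-1,"delta_pos":[0,0,0],"yaw":0},{"claw":-1,"delta_pos":[0,0,0],"yaw":0}]' 40
```

```text
time: 5.9
ee_pos: [0.5721, -0.0247, 0.2687]
orientation: [3.14, -0.003, 0.353]
contact_force: [0.4, -0.5, 2.7]
grip_width: 0.002
```

```bash
python3 - <<'E'
from h import *
print(bot.read_state()['grip_width'])
d=cap('side'); b=cv2.resize(d['image'][120:260,270:420],None,fx=4,fy=4)
cv2.imwrite('pics/s5.png',b[:,:,::-1])
d=cap('top'); b=cv2.resize(d['image'][140:260,290:440],None,fx=4,fy=4)
cv2.imwrite('pics/t5.png',b[:,:,::-1])
E
```

```text
0.0022912979125996624
```

View pics/s5.png

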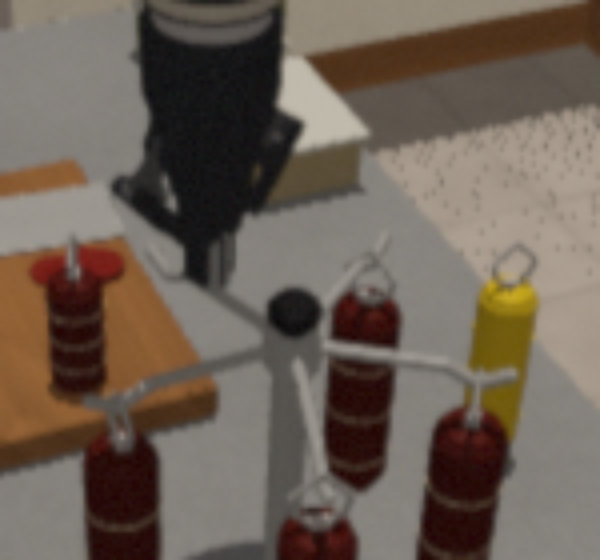

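View pics/t5.png

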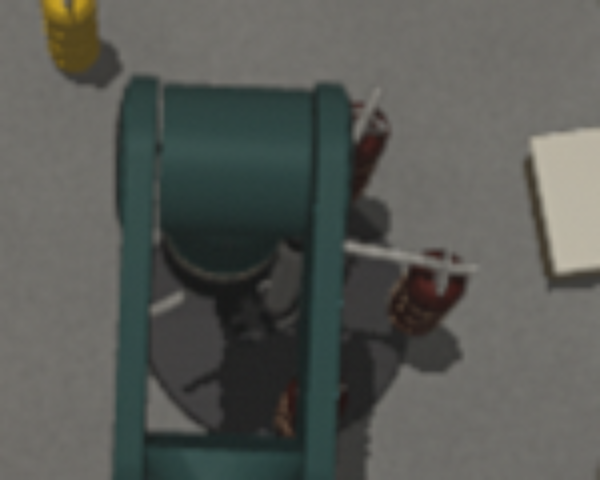

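```bash
python3 - <<'E'
from h import *
d=cap('side'); W=pts(d)
hub=np.array([.5955,-.0905]);a=np.radians(110.2); e=np.array([np.cos(a),np.sin(a)]); t=np.array([-e[1],e[0]])
for v in range(170,204,2):
    row=[]
    for u in range(306,340,2):
        p=W[v,u]; q=p[:2]-hub; 
        row.append(f"{(q@e)*1e3:4.0f}/{(q@t)*1e3:3.0f}/{p[2]*1e3:3.0f}" if p[2]>.2 else '     .     ')
    print(v,' '.join(row))
E
```

```text
170   57/ 60/380   58/ 53/377   58/ 47/374      .        81/ 16/349   72/ 18/354   66/ 17/356   61/ 16/358   54/ 17/362   52/ 13/362   63/ -4/349   53/ -1/355   58/-11/348   60/-20/343   56/-23/344   58/-30/339      .     
172   56/ 61/376   57/ 54/372   58/ 47/369   58/ 42/367   81/ 16/343   77/ 14/344   67/ 16/350   58/ 19/356   53/ 18/358   52/ 12/356   60/ -2/346   59/ -6/344   56/-10/344   60/-20/338   55/-22/339      .           .     
174   59/ 58/368   56/ 55/368   56/ 49/365   56/ 44/363   58/ 36/359   71/ 18/343   71/ 13/341   59/ 17/349   60/ 11/346   57/  7/346   59/ -1/341   57/ -5/340   57/-11/338      .           .           .           .     
176      .        62/ 50/357   58/ 48/358   57/ 43/357   59/ 35/352   57/ 31/351   63/ 20/343   60/ 17/343   56/ 14/344   58/  6/339   59/ -0/336   56/ -4/336   57/-11/332      .           .           .           .     
178      .           .        74/ 34/339   58/ 42/350   58/ 36/348   58/ 31/345   57/ 25/343   59/ 18/339   58/ 13/337   58/  6/334   63/ -5/326   58/ -6/328      .           .           .           .           . 
[... 1876 characters left out ...]
88   43/  1/289      .           .           .         7/ 11/315
198      .           .           .           .           .           .           .           .           .           .           .        45/  5/284   40/  3/286   35/  2/289   34/ -4/286      .         4/ 14/313
200      .           .           .           .           .           .           .           .           .           .           .           .           .        33/  4/285   27/  4/288   23/  0/289    2/ 16/309
202      .           .           .           .           .           .           .           .           .           .           .           .           .           .        26/  4/283   13/ 11/294   11/  6/293
```

```bash
python3 - <<'E'
from h import *
print(bot.pinch_z); s=bot.read_state(); print(s['ee_pos'],s['contact_force'])
c=cap('wrist','w6'); W=pts(c); np.savez('/tmp/w6.npz',**c)
yaw=s['orientation'][2]; X=np.array([np.cos(yaw),np.sin(yaw)]);Y=np.array([np.sin(yaw),-np.cos(yaw)])
q=W[...,:2]-s['ee_pos'][:2]
for v in range(180,400,12):
    print(v,' '.join(f"{q[v,u]@X*1e3:4.0f}/{q[v,u]@Y*1e3:4.0f}/{W[v,u,2]*1e3:3.0f}" for u in range(250,400,14)))
E
```

```text
0.0187
[ 0.57212405 -0.02469064  0.2686429 ] [ 0.41226122 -0.92041624  4.06417552]
180  -99/  27/ 13  -80/  26/ 15  -60/  26/ 16  -41/  25/ 19  -22/  25/ 21   -2/ -32/280   15/  25/ 20   34/  25/ 18   53/  26/ 17   72/  26/ 15   91/  26/ 15
192 -100/  43/ 13  -80/  43/ 16  -61/  42/ 18  -42/  42/ 19  -23/  41/ 21   -2/ -27/283   15/  41/ 22   34/  42/ 21   53/  42/ 19   73/  43/ 15   92/  43/ 14
204  -79/  32/108  -81/  60/ 17  -61/  59/ 18  -42/  58/ 21  -23/  58/ 21   -2/ -22/286   15/  57/ 24   34/  58/ 21   54/  59/ 19   73/  60/ 17   93/  60/ 14
216 -102/  78/ 12  -82/  78/ 15  -62/  76/ 19  -42/  76/ 20  -23/  75/ 22   -2/ -16/288   14/  63/ 57   35/  76/ 20   55/  77/ 18   74/  77/ 17   94/  78/ 15
228 -103/  96/ 13  -83/  95/ 16  -63/  95/ 17  -43/  94/ 20  -23/  93/ 21   -2/ -10/287   16/  93/ 22   35/  94/ 20   55/  95/ 17   75/  95/ 17   95/  96/ 14
240 -108/ 120/ -0  -84/ 114/ 14  -64/ 113/ 16  -44/ 113/ 17   -9/  -7/295   -2/ -11/304    4/ -11/304   36/ 112/ 20   56/ 113/ 17   76/ 115/ 13   97/ 116/ 11
252 -109/ 139/  0  -85/ 133/ 13  -65/ 132/ 15  -14/  -7/308   -8/ -11
[... 1284 characters left out ...]
  1/ -12/369    4/ -17/375    7/ -17/376   10/ -17/375   13/ -17/375
360  -15/ -20/381  -13/ -20/381  -10/ -20/381   -8/ -17/379   -5/ -11/372   -2/ -12/373    1/ -12/373    4/ -12/373    6/ -18/380    8/ -20/382   11/ -20/382
372  -15/ -20/385  -12/ -19/383  -10/ -20/385   -8/ -15/379   -5/ -11/376   -2/ -12/377    1/ -11/376    4/ -12/376  nan/ nan/nan    8/ -20/384   11/ -20/384
384  -14/ -20/387  -12/ -20/387   -9/ -20/387   -8/ -12/379   -5/ -12/379   -2/ -12/379    1/ -12/379    4/ -11/379    5/ -20/387    8/ -20/387   10/ -19/387
396  -14/ -20/390  -11/ -20/390   -9/ -20/390   -8/ -12/382   -5/ -12/382   -2/ -11/382    1/ -12/382    3/ -11/382    5/ -17/386    7/ -20/390    9/ -21/390
```

View pics/w6.png

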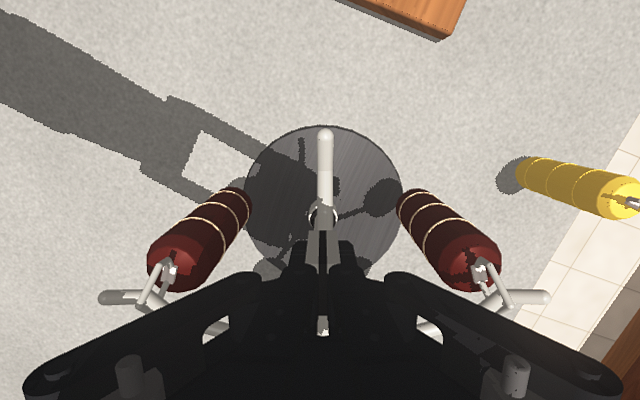

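```bash
python3 - <<'E'
from h import *
c=dict(np.load('/tmp/w6.npz'));im=c['image'][190:350,240:410,::-1].astype(float)
im=np.clip(255*(im/255)**0.5,0,255).astype(np.uint8)
cv2.imwrite('pics/w6z.png',cv2.resize(im,None,fx=3.7,fy=3.7,interpolation=cv2.INTER_CUBIC))
E
```

```text
(no output)
```

View pics/w6z.png

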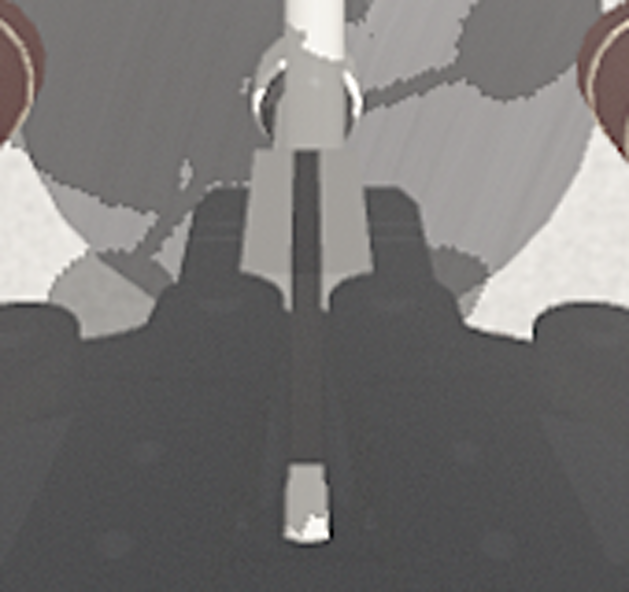

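```bash
python3 - <<'E'
from h import *
for f,z0,xy,yaw in (('w1',.3698,(.4009,.2066),1.186),('wrist0',.2103,(.201,.511),1.196),('w6',.2687,(.5721,-.0247),.353)):
    c=dict(np.load(f'/tmp/{f}.npz'));W=pts(c); T=np.array(c['cam_to_world'])
    d=c['depth']
    m=(d>0)&(d<.2)
    P=W[m]; q=P[:,:2]-np.array(xy); X=np.array([np.cos(yaw),np.sin(yaw)]);Y=np.array([np.sin(yaw),-np.cos(yaw)])
    q=np.stack([q@X,q@Y,P[:,2]-z0],1)*1e3
    i=np.argsort(q[:,2])
    k=q[(abs(q[:,1])<20)]
    print(f,'cam z-tcp',T[2,3]-z0); i=np.argsort(k[:,2]); print(k[i[::max(1,len(i)//400)]][:14].round(1).tolist())
E
```

```text
w1 cam z-tcp 0.1624642104915346
[[42.5, -5.2, 32.0], [42.0, 0.9, 35.4], [48.6, -11.9, 37.2], [48.2, -11.5, 38.5], [-43.4, -9.2, 39.7], [42.1, 0.4, 40.9], [42.4, 8.0, 42.0], [-43.3, -7.6, 43.1], [-45.0, -12.5, 44.0], [55.3, -7.7, 44.9], [46.4, -12.6, 45.8], [41.8, -6.0, 46.8], [44.5, -12.2, 47.7], [43.5, -12.1, 48.5]]
wrist0 cam z-tcp 0.162175743632058
[[42.8, 7.3, 31.9], [-43.7, -11.4, 35.1], [-43.0, 8.6, 36.7], [41.9, 1.3, 38.1], [42.7, -5.1, 39.4], [-42.9, -5.5, 40.4], [-47.0, -12.0, 41.7], [42.7, 2.1, 42.7], [-42.5, 1.7, 43.7], [-42.8, -1.2, 44.6], [-54.5, -8.5, 45.6], [-43.0, 3.3, 46.5], [47.6, -12.6, 47.5], [-42.6, -4.1, 48.3]]
w6 cam z-tcp 0.16237447134708893
[[-93.7, 19.9, -11.0], [-3.5, -9.1, 17.5], [-1.5, -10.8, 19.2], [-2.0, -17.4, 20.3], [-1.0, -10.9, 27.1], [-7.8, -11.3, 30.3], [7.4, -7.6, 33.0], [-2.4, -11.0, 35.4], [-0.7, -11.5, 37.5], [8.7, -7.4, 39.9], [-4.9, -11.2, 42.0], [-10.2, -6.8, 44.1], [-10.9, -7.3, 46.1], [2.4, -10.9, 48.1]]
```

Side and wrist depth agree that the shut fingertips end about 21 mm above the reported TCP, and 32 mm above it when fully open. The pads are therefore resting on top of the bar, and fz is about 4 N. I'll apply a −21 mm correction: open, go lower and pinch.

```bash
python3 -m inch '[{"claw":-1,"delta_pos":[0,0,-10],"yaw":0},{"claw":-0.2,"delta_pos":[0,0,-10],"yaw":0},{"claw":-0.2,"delta_pos":[0,0,0],"yaw":0},{"claw":-0.2,"delta_pos":[0,0,15],"yaw":0},{"claw":-0.2,"delta_pos":[0,0,15],"yaw":0},{"claw":-0.2,"delta_pos":[0,0,10],"yaw":0},{"claw":-0.5,"delta_pos":[0,0,0],"yaw":0},{"claw":-0.8,"delta_pos":[0,0,0],"yaw":0},{"claw":-1,"delta_pos":[0,0,0],"yaw":0},{"claw":-1,"delta_pos":[0,0,0],"yaw":0}]' 40
```

```text
time: 6.93
ee_pos: [0.5716, -0.0243, 0.2467]
orientation: [-3.141, 0.0, 0.354]
contact_force: [0.3, -0.0, -4.5]
grip_width: 0.077
```

```bash
python3 -m inch '[{"claw":-1,"delta_pos":[-1.23,0.01,0],"yaw":-0.0175},{"claw":-1,"delta_pos":[-2.46,0.04,0],"yaw":-0.0349},{"claw":-1,"delta_pos":[-3.68,0.1,0],"yaw":-0.0524},{"claw":-1,"delta_pos":[-3.68,0.1,0],"yaw":-0.0524},{"claw":-1,"delta_pos":[-3.68,0.1,0],"yaw":-0.0524},{"claw":-1,"delta_pos":[-3.68,0.1,0],"yaw":-0.0524},{"claw":-1,"delta_pos":[-3.68,0.1,0],"yaw":-0.0524},{"claw":-1,"delta_pos":[-3.68,0.1,0],"yaw":-0.0524},{"claw":-1,"delta_pos":[-2.46,0.04,0],"yaw":-0.0349},{"claw":-1,"delta_pos":[-1.23,0.01,0],"yaw":-0.0175}]' 40
python3 -m inch '[{"claw":-1,"delta_pos":[0,0,0],"yaw":0}]'
```

```text
time: 7.77
ee_pos: [0.5476, -0.0402, 0.2467]
orientation: [3.14, -0.002, 0.775]
contact_force: [5.6, 0.7, -7.7]
grip_width: 0.074
time: 7.85
ee_pos: [0.5475, -0.0404, 0.2467]
orientation: [3.14, -0.001, 0.773]
contact_force: [4.2, -1.1, -7.1]
grip_width: 0.075
```

```bash
python3 -m inch '[{"claw":-1,"delta_pos":[-1.23,0.01,0],"yaw":-0.0175},{"claw":-1,"delta_pos":[-3.68,0.1,0],"yaw":-0.0524},{"claw":-1,"delta_pos":[-3.68,0.1,0],"yaw":-0.0524},{"claw":-1,"delta_pos":[-3.68,0.1,0],"yaw":-0.0524},{"claw":-1,"delta_pos":[-3.68,0.1,0],"yaw":-0.0524},{"claw":-1,"delta_pos":[-3.68,0.1,0],"yaw":-0.0524},{"claw":-1,"delta_pos":[-3.68,0.1,0],"yaw":-0.0524},{"claw":-1,"delta_pos":[-3.68,0.1,0],"yaw":-0.0524},{"claw":-1,"delta_pos":[-3.68,0.1,0],"yaw":-0.0524},{"claw":-1,"delta_pos":[-3.68,0.1,0],"yaw":-0.0524}]' 40
python3 -m inch '[{"claw":-1,"delta_pos":[-3.68,0.1,0],"yaw":-0.0524},{"claw":-1,"delta_pos":[-3.68,0.1,0],"yaw":-0.0524},{"claw":-1,"delta_pos":[-3.68,0.1,0],"yaw":-0.0524},{"claw":-1,"delta_pos":[-3.68,0.1,0],"yaw":-0.0524},{"claw":-1,"delta_pos":[-3.68,0.1,0],"yaw":-0.0524},{"claw":-1,"delta_pos":[-2.2,0.05,0],"yaw":-0.0314},{"claw":-1,"delta_pos":[0,0,0],"yaw":0},{"claw":-1,"delta_pos":[0,0,0],"yaw":0}]' 40
```

```text
time: 8.68
ee_pos: [0.5309, -0.0688, 0.2467]
orientation: [3.138, -0.002, 1.265]
contact_force: [9.5, 2.1, -8.8]
grip_width: 0.073
time: 9.35
ee_pos: [0.5281, -0.0889, 0.2467]
orientation: [3.136, -0.001, 1.556]
contact_force: [11.1, 0.6, -8.4]
grip_width: 0.074
```

```bash
python3 -m inch '[{"claw":-0.7,"delta_pos":[0,0,0],"yaw":0},{"claw":-0.4,"delta_pos":[0,0,0],"yaw":0},{"claw":-0.3,"delta_pos":[0,0,0],"yaw":0},{"claw":-0.3,"delta_pos":[0,0,-15],"yaw":0},{"claw":-0.3,"delta_pos":[0,0,-25],"yaw":0},{"claw":-0.3,"delta_pos":[0,0,-30],"yaw":0},{"claw":0,"delta_pos":[-30,-15,-20],"yaw":0},{"claw":0.5,"delta_pos":[36,-15,0],"yaw":0},{"claw":0.5,"delta_pos":[36,-15,0],"yaw":0},{"claw":0.5,"delta_pos":[38,-10,0],"yaw":0}]' 40
python3 - <<'E'
from h import *
s=bot.read_state();print(s['ee_pos'],s['orientation'])
for n in ('side','top','wrist'): 
    c=cap(n,n+'7'); np.savez(f'/tmp/{n}7.npz',**c)
E
```

```text
time: 10.18
ee_pos: [0.4707, -0.0098, 0.3389]
orientation: [3.139, 0.001, 1.548]
contact_force: [1.1, 0.7, 0.1]
grip_width: 0.749
[ 0.47065184 -0.00981259  0.33894091] [3.13907956e+00 5.44554741e-04 1.54819784e+00]
```

View pics/side7.png

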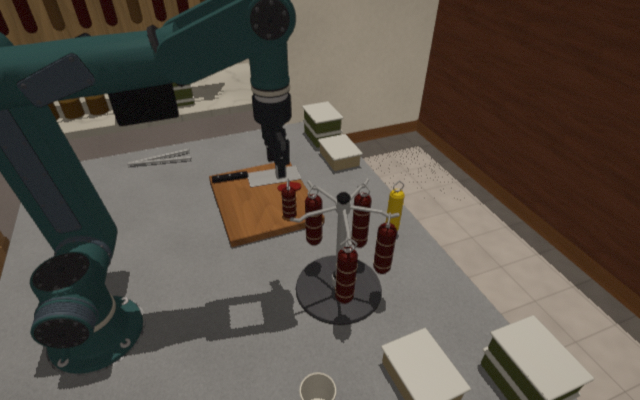

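View pics/top7.png

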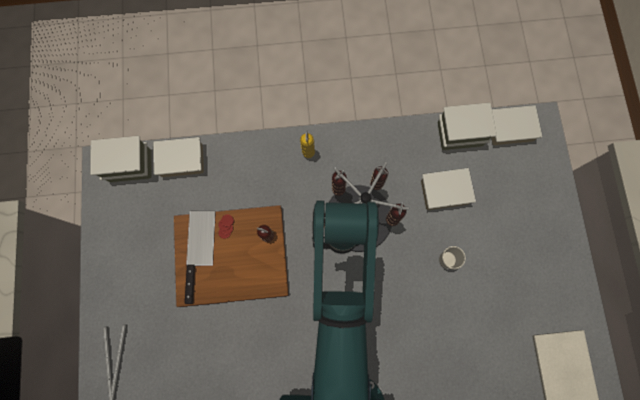

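The side view shows the free hook now pointing towards the robot, with its tip near (290,218), and all four salamis still hanging. Next I'll measure the arm angles.

```bash
cat > arms.py <<'E'
from h import *
def arms(n,c,hub=np.array([.596,-.0905]),mask=None):
    W=pts(c); z=W[...,2]
    d=W[...,:2]-hub; r=np.hypot(d[...,0],d[...,1])
    k=(z>0.27)&(z<0.30)&(r>.03)&(r<.082)
    A=np.degrees(np.arctan2(d[...,1],d[...,0]))[k]; a=np.degrees(np.angle(np.mean(np.exp(1j*np.radians(A*5))))/5)
    idx=np.round((A-a)/72).astype(int)%5; P=W[k][:,:2]; M=[];b=[]
    for i in range(5):
        Q=P[idx==i]
        if len(Q)<10: continue
        vx,vy,x0,y0=cv2.fitLine(Q.astype(np.float32),cv2.DIST_HUBER,0,.01,.01).ravel()
        nn=np.array([-vy,vx]);M.append(nn);b.append(nn@[x0,y0]); print('  arm',(a+72*i)%360,len(Q),np.degrees(np.arctan2(vy,vx))%180)
    print(n,'angle',a%72,'std',np.std((A-a+36)%72-36),'centre',np.linalg.lstsq(np.array(M),np.array(b),rcond=None)[0])
    h=(z>.265)&(z<.295)&(r>.09)&(r<.13)
    Q=W[h]; ang=np.degrees(np.arctan2(d[h][:,1],d[h][:,0]))%360
    for i in range(5):
        t=(a+72*i)%360; s=abs((ang-t+180)%360-180)<12
        if s.sum(): print('   hook',round(t),s.sum(),Q[s].mean(0).round(4),'far r',r[h][s].max().round(4), 'meanang', ang[s].mean() )
E
python3 - <<'E'
from arms import *
for n in ('side','top','wrist'): arms(n,dict(np.load(f'/tmp/{n}7.npz')))
E
```

```text
arm 324.3952284021182 86 145.00023
  arm 36.39522840211824 47 38.52295
  arm 108.39522840211825 62 107.68329
  arm 180.39522840211825 82 0.07343689
  arm 252.39522840211825 60 72.38345
side angle 36.39522840211824 std 3.245950192369801 centre [ 0.59388    -0.09340373]
   hook 324 71 [ 0.68   -0.1559  0.2799] far r 0.124 meanang 322.0816196208419
   hook 36 52 [ 0.6824 -0.0284  0.279 ] far r 0.122 meanang 35.66176798865429
   hook 108 57 [0.5574 0.0096 0.28  ] far r 0.1253 meanang 111.10043642731473
   hook 180 66 [ 0.4881 -0.0931  0.2819] far r 0.1266 meanang 181.37830314100714
   hook 252 86 [ 0.5624 -0.1909  0.2792] far r 0.1265 meanang 251.50337543489113
  arm 325.5271507926012 52 144.08101
  arm 37.527150792601226 51 36.673668
  arm 253.52715079260122 56 72.01321
top angle 37.527150792601226 std 2.9880070636536913 centre [ 0.5984193  -0.08975893]
   hook 326 48 [ 0.6845 -0.1522  0.2823] far r 0.1285 meanang 325.08853021526176
   hook 38 49 [ 0.6835 -0.0264  0.2818] far r 0.1266 meanang 36.25889044945818
   hook 254 48 [ 0.5649 -0.1923  0.282 ] far r 0.1244 meanang 253.01857182095955
  arm 111.10679640545925 270 107.144226
wrist angle 39.10679640545925 std 2.0605263287074194 centre [0.5143273 0.1586624]
   hook 111 649 [0.5586 0.0111 0.281 ] far r 0.1279 meanang 110.23462197168458
   hook 183 535 [ 0.4883 -0.0884  0.2828] far r 0.1267 meanang 178.89503149718126
   hook 255 172 [ 0.5566 -0.2003  0.2836] far r 0.1235 meanang 250.1909348342634
```

View pics/wrist7.png

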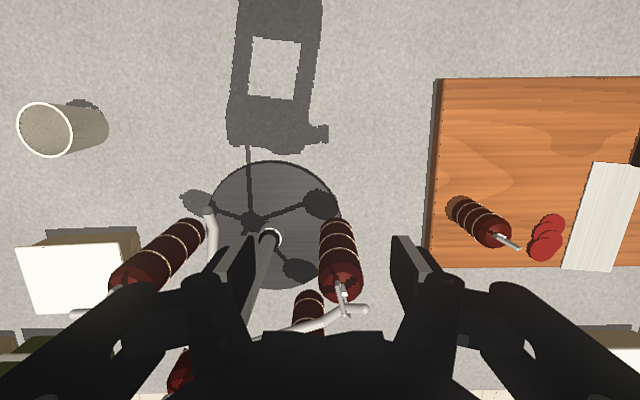

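```bash
python3 -m inch '[{"claw":0.7,"delta_pos":[38.5,14.3,0],"yaw":0},{"claw":0.7,"delta_pos":[38.5,14.3,0],"yaw":0},{"claw":0.7,"delta_pos":[38.5,14.3,0],"yaw":0},{"claw":0.7,"delta_pos":[38.5,14.3,0],"yaw":0},{"claw":0.7,"delta_pos":[38.5,14.3,0],"yaw":0.1},{"claw":0.7,"delta_pos":[35,14.3,-5],"yaw":0.1},{"claw":0.7,"delta_pos":[0,0,0],"yaw":0.11},{"claw":0.7,"delta_pos":[0,0,0],"yaw":0.11},{"claw":0.7,"delta_pos":[0,0,0],"yaw":0},{"claw":0.7,"delta_pos":[0,0,0],"yaw":0}]' 40
python3 - <<'E'
from h import *
s=bot.read_state();print(s['ee_pos'],s['orientation'])
c=cap('wrist','w8'); np.savez('/tmp/w8.npz',**c)
E
```

```text
time: 11.17
ee_pos: [0.5652, 0.2151, 0.342]
orientation: [3.141, 0.0, 1.136]
contact_force: [-0.5, -0.5, 0.6]
grip_width: 0.858
[0.5652388  0.21513097 0.34201356] [3.14136168e+00 4.55659420e-04 1.13638517e+00]
```

View pics/w8.png

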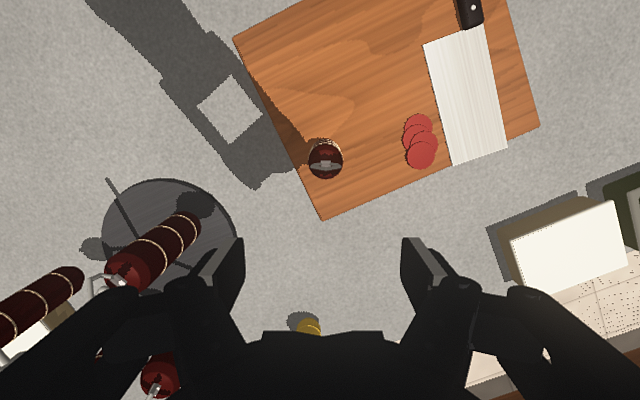

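```bash
python3 - <<'E'
from h import *
c=dict(np.load('/tmp/w8.npz')); W=pts(c); z=W[...,2]
m=np.zeros(z.shape,bool); m[120:200,290:360]=1
E=W[m&(z>.14)&(z<.18)]; vx,vy,x0,y0=cv2.fitLine(E[:,:2].astype(np.float32),cv2.DIST_L2,0,.01,.01).ravel(); print(len(E),np.degrees(np.arctan2(vy,vx)),x0,y0,(E.min(0)+E.max(0))/2,E.max(0)[2])
q=E[E[:,2]>.155]; print('upper eye',q.mean(0),len(q))
B=W[m&(z>.105)&(z<.13)]; print('body top',(B.min(0)+B.max(0))/2,B.max(0)-B.min(0),np.percentile(B[:,2],95))
cv2.imwrite('pics/w8z.png',cv2.resize(c['image'][120:200,285:365,::-1],None,fx=6,fy=6,interpolation=cv2.INTER_CUBIC))
E
```

```text
121 64.832954 0.5612657 0.21968567 [0.5616359  0.21971713 0.15422492] 0.16835944926710933
upper eye [0.56140499 0.21965426 0.16162237] 82
body top [0.5612188  0.21956996 0.11761065] [0.04277573 0.04300188 0.02476018] 0.12923633586605837
```

View pics/w8z.png

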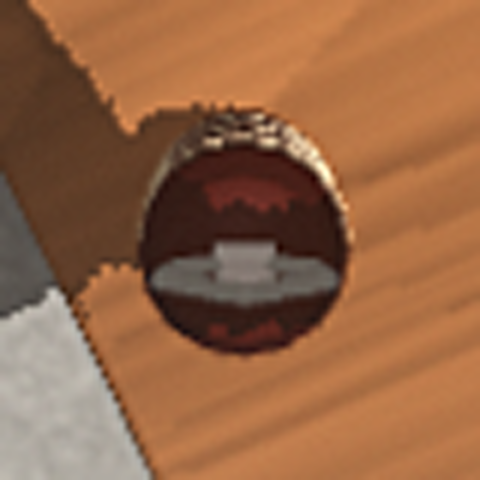

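```bash
python3 -m inch '[{"claw":0.7,"delta_pos":[2.5,-5.4,35],"yaw":0},{"claw":0.7,"delta_pos":[0,0,38],"yaw":0},{"claw":0.7,"delta_pos":[0,0,38],"yaw":0},{"claw":0.7,"delta_pos":[0,0,38],"yaw":0},{"claw":0.7,"delta_pos":[0,0,35],"yaw":0},{"claw":0.7,"delta_pos":[0,0,30],"yaw":0},{"claw":0.7,"delta_pos":[0,0,25],"yaw":0},{"claw":0.7,"delta_pos":[0,0,15],"yaw":0},{"claw":0.7,"delta_pos":[0,0,0],"yaw":0},{"claw":0.7,"delta_pos":[0,0,0],"yaw":0}]' 40
python3 - <<'E'
from h import *
s=bot.read_state();print(s['ee_pos'],s['orientation'],s['contact_force'])
c=cap('wrist','w9'); c=cap('side'); cv2.imwrite('pics/s9.png',cv2.resize(c['image'][130:260,220:380,::-1],None,fx=4.5,fy=4.5))
E
```

```text
time: 12.05
ee_pos: [0.5605, 0.2196, 0.0877]
orientation: [-3.141, 0.001, 1.135]
contact_force: [0.3, 0.3, 0.8]
grip_width: 0.854
[0.56047785 0.21957139 0.0877499 ] [-3.14060996e+00  9.65340646e-04  1.13489841e+00] [0.28825002 0.32488214 0.75996764]
```

View pics/w9.png

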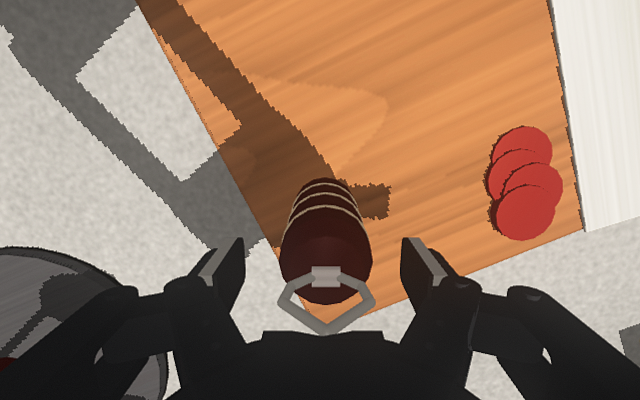

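View pics/s9.png

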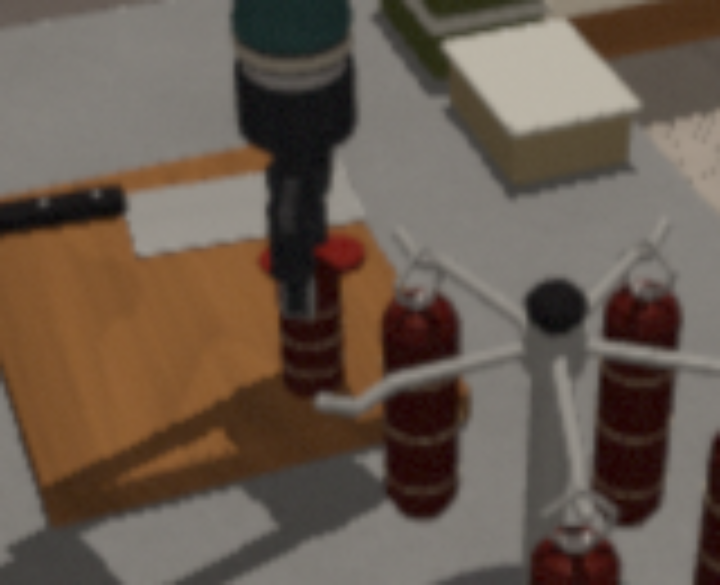

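```bash
python3 -m inch '[{"claw":0.6,"delta_pos":[0,0,9],"yaw":0},{"claw":0.4,"delta_pos":[0,0,0],"yaw":0},{"claw":0.2,"delta_pos":[0,0,0],"yaw":0},{"claw":0.1,"delta_pos":[0,0,0],"yaw":0},{"claw":-0.1,"delta_pos":[0,0,0],"yaw":0},{"claw":-0.4,"delta_pos":[0,0,0],"yaw":0},{"claw":-0.6,"delta_pos":[0,0,0],"yaw":0},{"claw":-0.6,"delta_pos":[0,0,0],"yaw":0},{"claw":-0.6,"delta_pos":[0,0,0],"yaw":0}]' 50
python3 - <<'E'
from h import *
c=cap('wrist','w10'); c=cap('side'); cv2.imwrite('pics/s10.png',cv2.resize(c['image'][130:260,220:380,::-1],None,fx=4.5,fy=4.5))
E
```

```text
time: 12.9
ee_pos: [0.5614, 0.2207, 0.0799]
orientation: [3.14, -0.001, 1.135]
contact_force: [1.0, 0.8, 3.4]
grip_width: 0.491
```

View pics/w10.png

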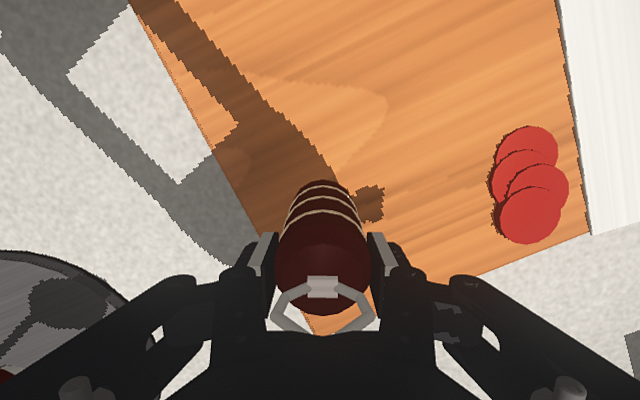

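View pics/s10.png

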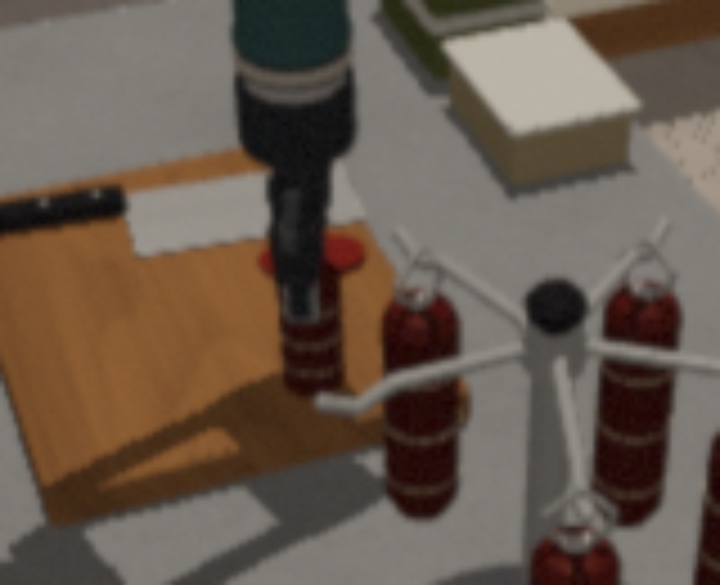

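```bash
python3 -m inch '[{"claw":-0.6,"delta_pos":[0,0,-8],"yaw":0},{"claw":-0.6,"delta_pos":[0,0,-18],"yaw":0},{"claw":-0.6,"delta_pos":[0,0,-25],"yaw":0},{"claw":-0.6,"delta_pos":[0,0,-25],"yaw":0},{"claw":-0.6,"delta_pos":[0,0,-25],"yaw":0},{"claw":-0.6,"delta_pos":[0,0,-20],"yaw":0},{"claw":-0.6,"delta_pos":[0,0,-12],"yaw":0},{"claw":-0.6,"delta_pos":[0,0,0],"yaw":0},{"claw":-0.6,"delta_pos":[0,0,0],"yaw":0}]'
python3 - <<'E'
from h import *
c=cap('wrist','w11')
W=pts(c); z=W[...,2]; s=bot.read_state(); print(s['ee_pos'])
m=np.zeros(z.shape,bool); m[260:345,262:390]=1
q=W[m&(z>.25)&(z<.32)&(np.hypot(W[...,0]-.561,W[...,1]-.22)<.03)]; print(len(q),q.max(0),q.min(0))
E
```

```text
time: 13.75
ee_pos: [0.5606, 0.2203, 0.2115]
orientation: [-3.141, 0.0, 1.135]
contact_force: [-0.7, -1.1, -2.8]
grip_width: 0.493
[0.56008531 0.22016779 0.21007392]
9019 [0.57945919 0.24741142 0.31827709] [0.53695896 0.19550194 0.25001497]
```

View pics/w11.png

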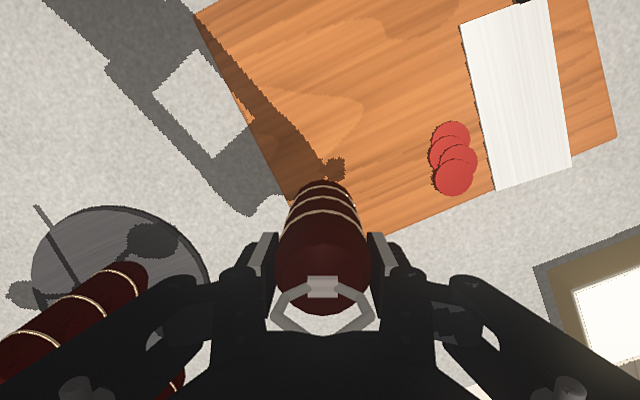

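```bash
python3 -m inch '[{"claw":-0.6,"delta_pos":[-6,-13,-1],"yaw":0},{"claw":-0.6,"delta_pos":[-12.2,-26.3,-1],"yaw":0},{"claw":-0.6,"delta_pos":[-12.2,-26.3,-1],"yaw":0},{"claw":-0.6,"delta_pos":[-12.2,-26.3,0],"yaw":0},{"claw":-0.6,"delta_pos":[-12.2,-26.3,0],"yaw":0},{"claw":-0.6,"delta_pos":[-6.2,-13.3,0],"yaw":-0.06},{"claw":-0.6,"delta_pos":[0,0,0],"yaw":-0.1},{"claw":-0.6,"delta_pos":[0,0,0],"yaw":-0.1},{"claw":-0.6,"delta_pos":[0,0,0],"yaw":-0.1},{"claw":-0.6,"delta_pos":[0,0,0],"yaw":-0.076}]'
python3 -m inch '[{"claw":-0.6,"delta_pos":[-15,0,0],"yaw":0},{"claw":-0.6,"delta_pos":[-30,0,0],"yaw":0},{"claw":-0.6,"delta_pos":[-36,0,0],"yaw":0},{"claw":-0.6,"delta_pos":[-36,0,0],"yaw":0},{"claw":-0.6,"delta_pos":[-36,0,0],"yaw":0},{"claw":-0.6,"delta_pos":[-36,0,0],"yaw":0},{"claw":-0.6,"delta_pos":[-30,0,0],"yaw":0},{"claw":-0.6,"delta_pos":[-20,0,0],"yaw":0},{"claw":-0.6,"delta_pos":[0,0,0],"yaw":0},{"claw":-0.6,"delta_pos":[0,0,0],"yaw":0}]'
python3 - <<'E'
from h import *
s=bot.read_state(); print(s['ee_pos'],s['orientation'])
for n in ('side','wrist'):
    c=cap(n,n+'12'); np.savez(f'/tmp/{n}12.npz',**c)
c=cap('side');cv2.imwrite('pics/s12.png',cv2.resize(c['image'][130:330,220:420,::-1],None,fx=3,fy=3))
E
```

```text
time: 14.63
ee_pos: [0.4145, 0.2203, 0.2124]
orientation: [-3.137, 0.002, 1.575]
contact_force: [-0.3, -0.0, -1.5]
grip_width: 0.493
time: 15.47
ee_pos: [0.4148, -0.0188, 0.2129]
orientation: [-3.137, -0.001, 1.568]
contact_force: [-0.6, 0.3, -1.9]
grip_width: 0.491
[ 0.4148008  -0.01879117  0.21286747] [-3.13746137e+00 -1.38785040e-03  1.56801350e+00]
```

View pics/wrist12.png

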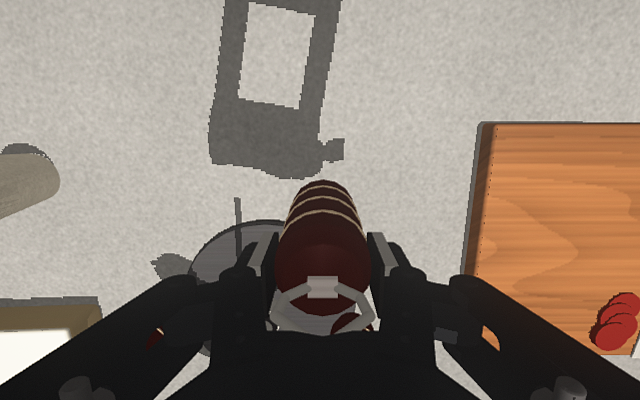

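View pics/s12.png

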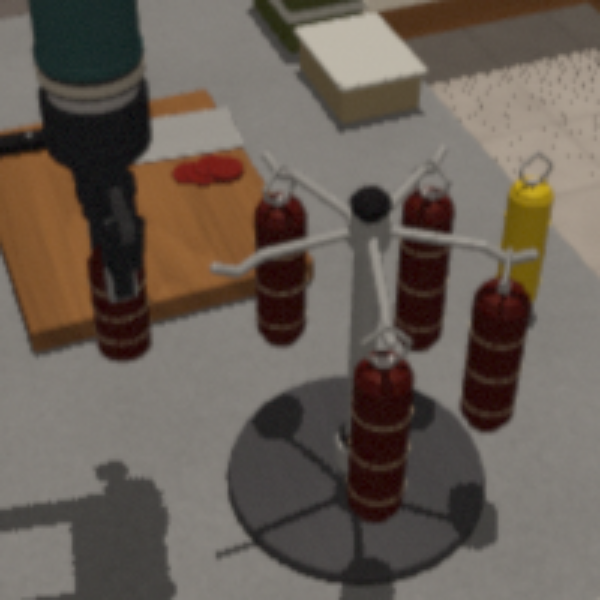

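```bash
python3 - <<'E'
from h import *
for n in ('side12','wrist7','side7'):
    W=pts(dict(np.load(f'/tmp/{n}.npz'))); x,y,z=W[...,0],W[...,1],W[...,2]
    k=(z>.265)&(z<.297)&(abs(y+.09)<.014)&(x<.575)&(x>.46); P=W[k]
    print(n,len(P),'xmin',P[:,0].min())
    for a in np.arange(.465,.575,.01):
        q=P[abs(P[:,0]-a)<.005]
        if len(q): print('  x%.3f n%d y %.4f [%.4f %.4f] ztop %.4f'%(a,len(q),q[:,1].mean(),q[:,1].min(),q[:,1].max(),q[:,2].max()))
E
```

```text
side12 174 xmin 0.46933159838096355
  x0.465 n1 y -0.0916 [-0.0916 -0.0916] ztop 0.2842
  x0.475 n17 y -0.0930 [-0.0961 -0.0889] ztop 0.2887
  x0.485 n17 y -0.0929 [-0.0956 -0.0885] ztop 0.2829
  x0.495 n19 y -0.0926 [-0.0958 -0.0892] ztop 0.2843
  x0.505 n18 y -0.0925 [-0.0955 -0.0883] ztop 0.2886
  x0.515 n17 y -0.0929 [-0.0955 -0.0895] ztop 0.2904
  x0.525 n14 y -0.0928 [-0.0949 -0.0888] ztop 0.2899
  x0.535 n16 y -0.0916 [-0.0946 -0.0880] ztop 0.2897
  x0.545 n15 y -0.0922 [-0.0951 -0.0892] ztop 0.2890
  x0.555 n18 y -0.0921 [-0.0958 -0.0866] ztop 0.2903
  x0.565 n15 y -0.0923 [-0.0946 -0.0878] ztop 0.2899
wrist7 575 xmin 0.4693390654164658
  x0.465 n9 y -0.0890 [-0.0908 -0.0874] ztop 0.2870
  x0.475 n144 y -0.0884 [-0.0927 -0.0853] ztop 0.2885
  x0.485 n119 y -0.0882 [-0.0933 -0.0853] ztop 0.2846
  x0.495 n162 y -0.0885 [-0.0933 -0.0854] ztop 0.2845
  x0.505 n133 y -0.0889 [-0.0931 -0.0854] ztop 0.2898
  x0.515 n8 y -0.0915 [-0.0929 -0.0904] ztop 0.2888
side7 174 xmin 0.46941689793951047
  x0.465 n2 y -0.0906 [-0.0913 -0.0900] ztop 0.2856
  x0.475 n17 y -0.0934 [-0.0965 -0.0892] ztop 0.2876
  x0.485 n17 y -0.0935 [-0.0961 -0.0907] ztop 0.2836
  x0.495 n19 y -0.0930 [-0.0954 -0.0894] ztop 0.2844
  x0.505 n18 y -0.0928 [-0.0960 -0.0893] ztop 0.2896
  x0.515 n15 y -0.0923 [-0.0943 -0.0893] ztop 0.2899
  x0.525 n15 y -0.0925 [-0.0956 -0.0888] ztop 0.2895
  x0.535 n15 y -0.0922 [-0.0953 -0.0879] ztop 0.2898
  x0.545 n16 y -0.0920 [-0.0949 -0.0878] ztop 0.2900
  x0.555 n16 y -0.0920 [-0.0946 -0.0871] ztop 0.2903
  x0.565 n15 y -0.0925 [-0.0953 -0.0875] ztop 0.2894
```

```bash
python3 -m inch '[{"claw":-0.6,"delta_pos":[-15,0,0],"yaw":0},{"claw":-0.6,"delta_pos":[-25,0,0],"yaw":0},{"claw":-0.6,"delta_pos":[-20,0,0],"yaw":0},{"claw":-0.6,"delta_pos":[-12,0,0],"yaw":0},{"claw":-0.6,"delta_pos":[0,8,0],"yaw":0},{"claw":-0.6,"delta_pos":[0,8,0],"yaw":0},{"claw":-0.6,"delta_pos":[0,8,0],"yaw":0},{"claw":-0.6,"delta_pos":[0,6,0],"yaw":0},{"claw":-0.6,"delta_pos":[0,0,0],"yaw":0},{"claw":-0.6,"delta_pos":[0,0,0],"yaw":0}]'
python3 - <<'E'
from h import *
s=bot.read_state(); print(s['ee_pos'],s['orientation'])
c=cap('wrist','w13')
c=cap('side');cv2.imwrite('pics/s13.png',cv2.resize(c['image'][150:290,240:400,::-1],None,fx=4.5,fy=4.5,interpolation=cv2.INTER_CUBIC))
E
```

```text
time: 16.45
ee_pos: [0.4462, -0.0895, 0.2147]
orientation: [-3.141, -0.0, 1.572]
contact_force: [-0.5, 0.4, -1.0]
grip_width: 0.491
[ 0.4461914  -0.08948614  0.21472861] [-3.14063854e+00 -4.85313678e-04  1.57240326e+00]
```

View pics/w13.png

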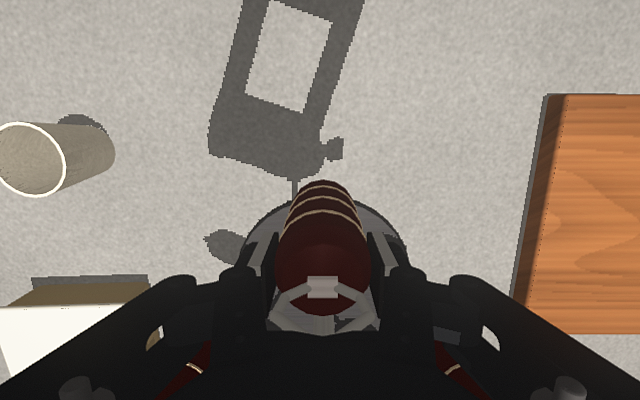

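View pics/s13.png

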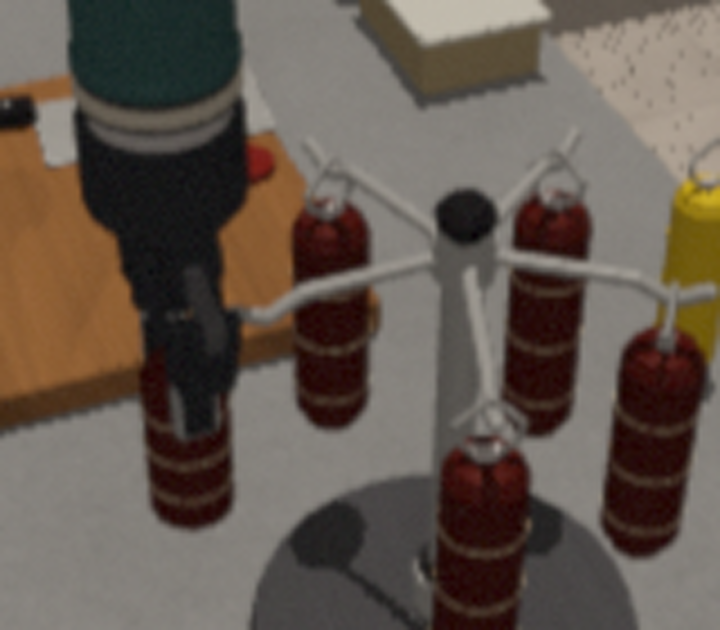

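```bash
python3 -m inch '[{"claw":-0.6,"delta_pos":[-1,4,1.5],"yaw":0},{"claw":-0.6,"delta_pos":[0,5,0],"yaw":0},{"claw":-0.6,"delta_pos":[0,5,0],"yaw":0},{"claw":-0.6,"delta_pos":[0,5,0],"yaw":0},{"claw":-0.6,"delta_pos":[0,5,0],"yaw":0},{"claw":-0.6,"delta_pos":[0,5,0],"yaw":0},{"claw":-0.6,"delta_pos":[0,0,0],"yaw":0},{"claw":-0.6,"delta_pos":[0,0,0],"yaw":0}]'
python3 - <<'E'
from h import *
c=cap('wrist','w14')
im=c['image'][230:345,240:410,::-1].astype(float); im=np.clip(255*(im/255)**0.6,0,255).astype(np.uint8)
cv2.imwrite('pics/w14z.png',cv2.resize(im,None,fx=4,fy=4,interpolation=cv2.INTER_CUBIC))
c=cap('side');cv2.imwrite('pics/s14.png',cv2.resize(c['image'][150:290,240:400,::-1],None,fx=4.5,fy=4.5,interpolation=cv2.INTER_CUBIC))
E
```

```text
time: 17.22
ee_pos: [0.4751, -0.0913, 0.2133]
orientation: [-3.141, -0.0, 1.571]
contact_force: [0.4, -0.5, -1.0]
grip_width: 0.492
```

View pics/w14z.png

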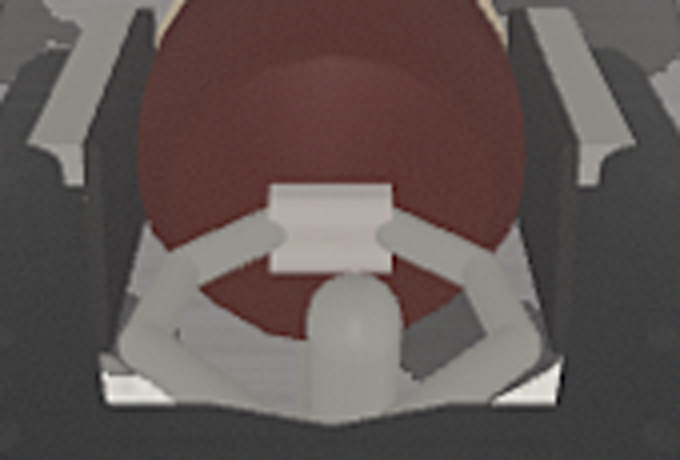

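View pics/s14.png

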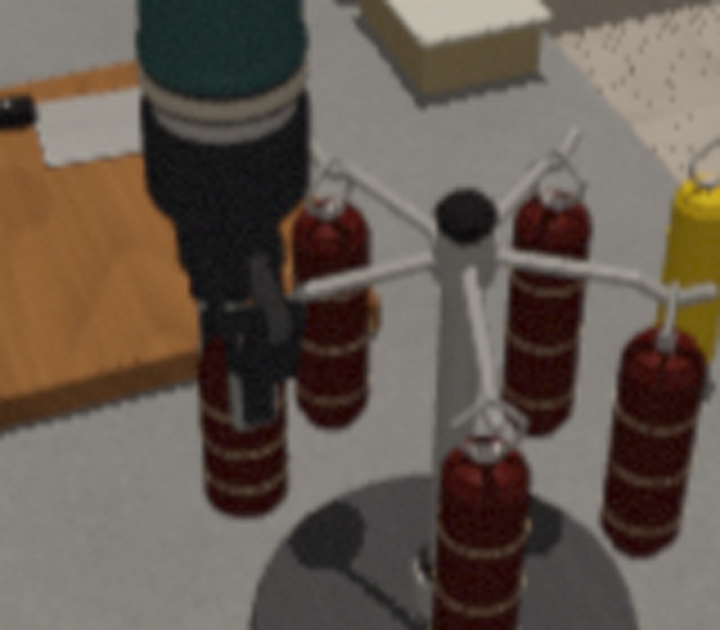

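```bash
python3 -m inch '[{"claw":-0.6,"delta_pos":[1.5,4,0],"yaw":0},{"claw":-0.6,"delta_pos":[0,4,0],"yaw":0},{"claw":-0.6,"delta_pos":[0,4,0],"yaw":0},{"claw":-0.6,"delta_pos":[0,3.5,0],"yaw":0},{"claw":-0.6,"delta_pos":[0,0,0],"yaw":0},{"claw":-0.6,"delta_pos":[0,0,0],"yaw":0}]'
python3 - <<'E'
from h import *
c=cap('wrist','w15')
im=c['image'][230:345,240:410,::-1].astype(float); im=np.clip(255*(im/255)**0.6,0,255).astype(np.uint8)
cv2.imwrite('pics/w15z.png',cv2.resize(im,None,fx=4,fy=4,interpolation=cv2.INTER_CUBIC))
E
```

```text
time: 17.82
ee_pos: [0.4905, -0.0898, 0.2133]
orientation: [-3.141, -0.0, 1.571]
contact_force: [-0.2, -0.1, -1.7]
grip_width: 0.496
```

View pics/w15z.png

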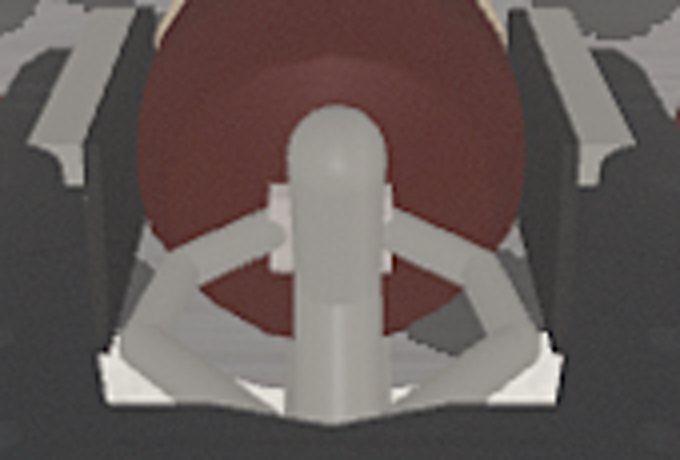

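```bash
python3 -m inch '[{"claw":-0.6,"delta_pos":[0,0,5],"yaw":0},{"claw":-0.6,"delta_pos":[0,0,4],"yaw":0},{"claw":-0.6,"delta_pos":[0,0,2],"yaw":0},{"claw":-0.6,"delta_pos":[0,0,0],"yaw":0},{"claw":-0.6,"delta_pos":[0,0,0],"yaw":0}]'
python3 -m inch '[{"claw":-0.6,"delta_pos":[0,0,1.5],"yaw":0},{"claw":-0.6,"delta_pos":[0,0,0],"yaw":0},{"claw":-0.6,"delta_pos":[0,0,0],"yaw":0}]'
python3 -m inch '[{"claw":-0.6,"delta_pos":[0,0,1],"yaw":0},{"claw":-0.6,"delta_pos":[0,0,0],"yaw":0},{"claw":-0.6,"delta_pos":[0,0,0],"yaw":0}]'
```

```text
time: 18.28
ee_pos: [0.4901, -0.0898, 0.2021]
orientation: [-3.141, -0.0, 1.571]
contact_force: [-0.1, -0.4, -2.0]
grip_width: 0.492
time: 18.53
ee_pos: [0.4904, -0.0898, 0.201]
orientation: [3.141, -0.0, 1.571]
contact_force: [-0.6, 0.6, -2.0]
grip_width: 0.489
time: 18.78
ee_pos: [0.4903, -0.0898, 0.2]
orientation: [-3.142, -0.0, 1.571]
contact_force: [0.9, 0.6, -2.4]
grip_width: 0.492
```

```bash
python3 -m inch '[{"claw":-0.6,"delta_pos":[0,0,1],"yaw":0},{"claw":-0.6,"delta_pos":[0,0,0],"yaw":0},{"claw":-0.6,"delta_pos":[0,0,0],"yaw":0}]'
python3 -m inch '[{"claw":-0.6,"delta_pos":[0,0,1],"yaw":0},{"claw":-0.6,"delta_pos":[0,0,0],"yaw":0},{"claw":-0.6,"delta_pos":[0,0,0],"yaw":0}]'
```

```text
time: 19.03
ee_pos: [0.4903, -0.0898, 0.1989]
orientation: [-3.141, -0.0, 1.571]
contact_force: [0.3, 0.5, -0.9]
grip_width: 0.489
time: 19.28
ee_pos: [0.4904, -0.0896, 0.1983]
orientation: [3.141, -0.0, 1.571]
contact_force: [-0.5, 0.0, 0.7]
grip_width: 0.493
```

fz went from −2 N to +0.7 N, so the hook now carries the salami. I'll release gently and look.

```bash
python3 -m inch '[{"claw":0.05,"delta_pos":[0,0,0],"yaw":0},{"claw":0.15,"delta_pos":[0,0,0],"yaw":0},{"claw":0.3,"delta_pos":[0,0,0],"yaw":0},{"claw":0.4,"delta_pos":[0,0,0],"yaw":0},{"claw":0.45,"delta_pos":[0,0,0],"yaw":0},{"claw":0.45,"delta_pos":[0,0,0],"yaw":0},{"claw":0.45,"delta_pos":[0,0,0],"yaw":0}]'
python3 - <<'E'
from h import *
c=cap('wrist','w16')
c=cap('side');cv2.imwrite('pics/s16.png',cv2.resize(c['image'][150:290,240:400,::-1],None,fx=4.5,fy=4.5,interpolation=cv2.INTER_CUBIC))
E
```

```text
time: 19.87
ee_pos: [0.4904, -0.0898, 0.198]
orientation: [3.142, -0.0, 1.571]
contact_force: [-0.3, -0.9, 0.6]
grip_width: 0.723
```

View pics/w16.png

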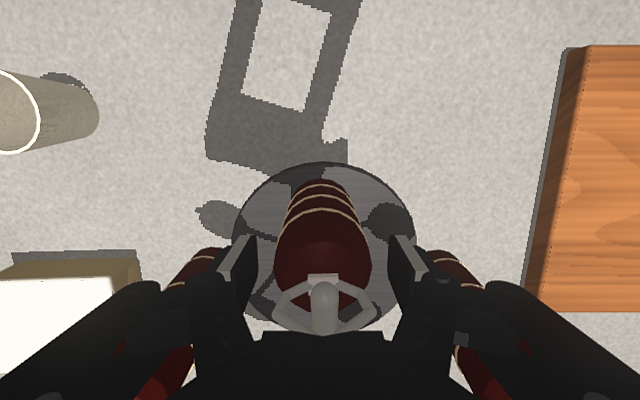

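View pics/s16.png

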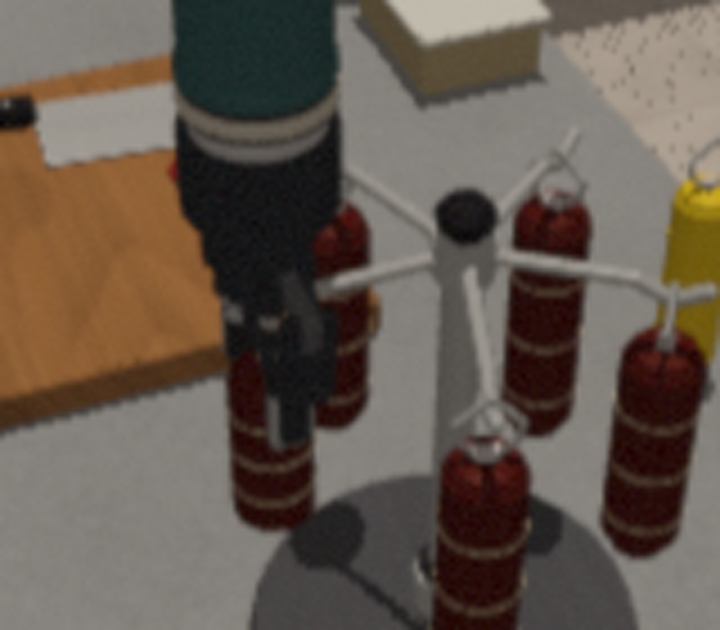

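```bash
python3 -m inch '[{"claw":0.45,"delta_pos":[0,0,-8],"yaw":0},{"claw":0.45,"delta_pos":[0,0,-20],"yaw":0},{"claw":0.45,"delta_pos":[0,0,-30],"yaw":0},{"claw":0.45,"delta_pos":[0,0,-35],"yaw":0},{"claw":0.45,"delta_pos":[0,0,-32],"yaw":0},{"claw":0.45,"delta_pos":[0,30,-10],"yaw":0},{"claw":0.3,"delta_pos":[0,35,0],"yaw":0},{"claw":0.3,"delta_pos":[-1,30,0],"yaw":0},{"claw":0.3,"delta_pos":[0,10,0],"yaw":0},{"claw":0.3,"delta_pos":[0,0,0],"yaw":0}]'
python3 -m inch '[{"claw":0.3,"delta_pos":[0,0,0],"yaw":0}]'
python3 - <<'E'
from h import *
from arms import arms
c=cap('side');cv2.imwrite('pics/s17.png',cv2.resize(c['image'][110:310,220:420,::-1],None,fx=3,fy=3,interpolation=cv2.INTER_CUBIC))
arms('side',c)
E
```

```text
time: 20.8
ee_pos: [0.5973, -0.0908, 0.3312]
orientation: [-3.139, -0.001, 1.571]
contact_force: [-0.4, 0.3, -0.9]
grip_width: 0.647
time: 20.88
ee_pos: [0.5955, -0.0908, 0.3326]
orientation: [-3.14, -0.0, 1.571]
contact_force: [-0.0, -1.0, 0.5]
grip_width: 0.652
  arm 324.4127662957471 86 144.47256
  arm 36.41276629574709 49 37.2438
  arm 108.41276629574709 64 107.847206
  arm 180.41276629574708 82 0.76213044
  arm 252.41276629574708 61 72.68558
side angle 36.41276629574709 std 3.3041186895526984 centre [ 0.593607   -0.09262577]
   hook 324 73 [ 0.6798 -0.1556  0.2799] far r 0.1241 meanang 322.14061665155623
   hook 36 53 [ 0.6822 -0.0287  0.2793] far r 0.1213 meanang 35.62001241688172
   hook 108 53 [0.5571 0.01   0.2805] far r 0.1237 meanang 111.23587298277668
   hook 180 84 [ 0.4884 -0.0947  0.2803] far r 0.1271 meanang 182.2565267251556
   hook 252 86 [ 0.5621 -0.1909  0.2792] far r 0.1247 meanang 251.32434438324887
```

View pics/s17.png

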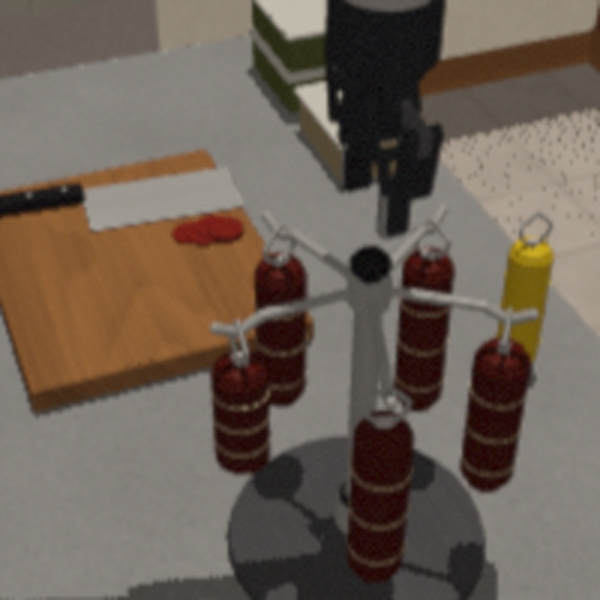

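The side view shows the cut salami hanging on the near hook at (240,400) in the crop, with the others still hung. Next I'll try the knob at the corrected height.

```bash
python3 -m inch '[{"claw":0.2,"delta_pos":[0,0,22],"yaw":0},{"claw":0.2,"delta_pos":[0,0,20],"yaw":0},{"claw":0.2,"delta_pos":[0,0,12],"yaw":0},{"claw":0,"delta_pos":[0,0,0],"yaw":0},{"claw":-0.2,"delta_pos":[0,0,0],"yaw":0},{"claw":-0.4,"delta_pos":[0,0,0],"yaw":0},{"claw":-0.6,"delta_pos":[0,0,0],"yaw":0},{"claw":-0.7,"delta_pos":[0,0,0],"yaw":0},{"claw":-0.7,"delta_pos":[0,0,0],"yaw":0},{"claw":-0.7,"delta_pos":[0,0,0],"yaw":0}]' 50
```

```text
time: 21.77
ee_pos: [0.5941, -0.0883, 0.2801]
orientation: [-3.14, -0.004, 1.573]
contact_force: [-3.5, 6.3, -2.8]
grip_width: 0.331
```

It holds at an opening of 0.33, so the knob is gripped. I'll do a small test twist first.

```bash
python3 -m inch '[{"claw":-0.7,"delta_pos":[0,0,0],"yaw":0.015},{"claw":-0.7,"delta_pos":[0,0,0],"yaw":0.03},{"claw":-0.7,"delta_pos":[0,0,0],"yaw":0.05},{"claw":-0.7,"delta_pos":[0,0,0],"yaw":0.05},{"claw":-0.7,"delta_pos":[0,0,0],"yaw":0.03},{"claw":-0.7,"delta_pos":[0,0,0],"yaw":0.015},{"claw":-0.7,"delta_pos":[0,0,0],"yaw":0}]' 50
python3 - <<'E'
from arms import *
c=cap('side','s18'); arms('side',c); print(bot.read_state()['torque'])
E
```

```text
time: 22.35
ee_pos: [0.5942, -0.0878, 0.2801]
orientation: [-3.139, -0.004, 1.383]
contact_force: [-3.6, 6.9, -3.4]
grip_width: 0.327
  arm 25.426632757050463 60 24.18865
  arm 97.42663275705047 52 96.77668
  arm 169.42663275705047 82 169.37741
  arm 241.42663275705047 57 59.865124
  arm 313.42663275705047 84 132.03638
side angle 25.426632757050463 std 3.1186735882610206 centre [ 0.59380424 -0.09184822]
   hook 25 52 [ 0.6933 -0.0466  0.2802] far r 0.1228 meanang 24.26079682827943
   hook 97 53 [0.5779 0.0158 0.279 ] far r 0.1239 meanang 99.68729805705955
   hook 169 77 [ 0.4896 -0.0744  0.2802] far r 0.1257 meanang 171.3781667776087
   hook 241 86 [ 0.5439 -0.1833  0.2793] far r 0.1257 meanang 240.67692329514676
   hook 313 80 [ 0.6659 -0.1707  0.2805] far r 0.1244 meanang 311.0738820299267
[ 0.98862678  0.49159777 -0.02018736]
```

```bash
python3 -m inch '[{"claw":-0.7,"delta_pos":[0,0,0],"yaw":0.015},{"claw":-0.7,"delta_pos":[0,0,0],"yaw":0.03},{"claw":-0.7,"delta_pos":[0,0,0],"yaw":0.05},{"claw":-0.7,"delta_pos":[0,0,0],"yaw":0.06},{"claw":-0.7,"delta_pos":[0,0,0],"yaw":0.06},{"claw":-0.7,"delta_pos":[0,0,0],"yaw":0.06},{"claw":-0.7,"delta_pos":[0,0,0],"yaw":0.06},{"claw":-0.7,"delta_pos":[0,0,0],"yaw":0.06},{"claw":-0.7,"delta_pos":[0,0,0],"yaw":0.06},{"claw":-0.7,"delta_pos":[0,0,0],"yaw":0.06}]' 50
python3 -m inch '[{"claw":-0.7,"delta_pos":[0,0,0],"yaw":0.06},{"claw":-0.7,"delta_pos":[0,0,0],"yaw":0.06},{"claw":-0.7,"delta_pos":[0,0,0],"yaw":0.06},{"claw":-0.7,"delta_pos":[0,0,0],"yaw":0.06},{"claw":-0.7,"delta_pos":[0,0,0],"yaw":0.06},{"claw":-0.7,"delta_pos":[0,0,0],"yaw":0.06},{"claw":-0.7,"delta_pos":[0,0,0],"yaw":0.06},{"claw":-0.7,"delta_pos":[0,0,0],"yaw":0.06},{"claw":-0.7,"delta_pos":[0,0,0],"yaw":0.06},{"claw":-0.7,"delta_pos":[0,0,0],"yaw":0.06}]' 50
```

```text
time: 23.23
ee_pos: [0.5947, -0.0867, 0.2801]
orientation: [-3.137, -0.005, 0.868]
contact_force: [-1.2, 10.0, -3.5]
grip_width: 0.33
time: 24.07
ee_pos: [0.596, -0.0858, 0.2801]
orientation: [-3.134, -0.005, 0.269]
contact_force: [2.3, 10.8, -3.2]
grip_width: 0.329
```

```bash
python3 - <<'E'
from arms import *
c=cap('side');cv2.imwrite('pics/s19.png',cv2.resize(c['image'][110:310,220:420,::-1],None,fx=3,fy=3,interpolation=cv2.INTER_CUBIC)); arms('side',c)
E
```

```text
arm 33.533308095563335 45 37.04262
  arm 105.53330809556334 45 106.12677
  arm 177.53330809556334 83 178.24469
  arm 249.53330809556334 59 70.23071
  arm 321.5333080955633 87 140.65663
side angle 33.533308095563335 std 3.1019277289297476 centre [ 0.59478855 -0.092677  ]
   hook 34 51 [ 0.6857 -0.032   0.2793] far r 0.1233 meanang 33.085667606342696
   hook 106 58 [0.5617 0.0117 0.2797] far r 0.1247 meanang 108.61804476839245
   hook 178 81 [ 0.4883 -0.0895  0.2799] far r 0.1269 meanang 179.49822557202614
   hook 250 84 [ 0.5579 -0.1902  0.2796] far r 0.1263 meanang 249.09116607350575
   hook 322 78 [ 0.6766 -0.1591  0.2803] far r 0.1227 meanang 319.56890178545916
```

View pics/s19.png

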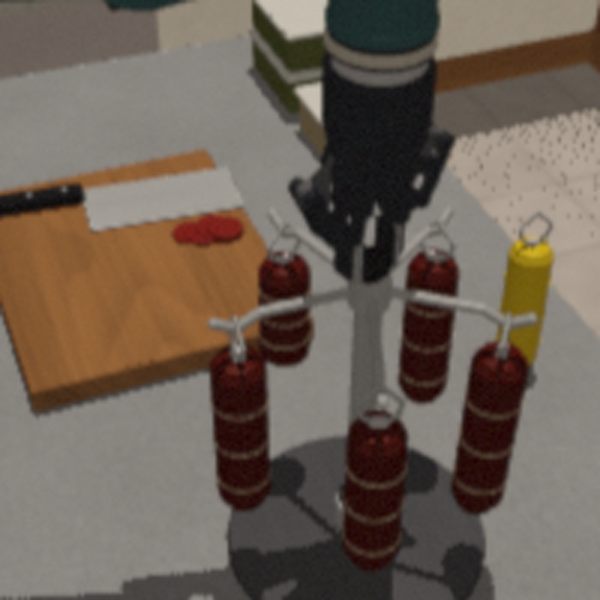

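It is tracking one to one, and the cut salami is now at 105.5°, the back-left position. I'll finish with the remaining 1.845 rad.

```bash
python3 -m inch '[{"claw":-0.7,"delta_pos":[0,0,0],"yaw":0.03},{"claw":-0.7,"delta_pos":[0,0,0],"yaw":0.06},{"claw":-0.7,"delta_pos":[0,0,0],"yaw":0.06},{"claw":-0.7,"delta_pos":[0,0,0],"yaw":0.06},{"claw":-0.7,"delta_pos":[0,0,0],"yaw":0.06},{"claw":-0.7,"delta_pos":[0,0,0],"yaw":0.06},{"claw":-0.7,"delta_pos":[0,0,0],"yaw":0.06},{"claw":-0.7,"delta_pos":[0,0,0],"yaw":0.06},{"claw":-0.7,"delta_pos":[0,0,0],"yaw":0.06},{"claw":-0.7,"delta_pos":[0,0,0],"yaw":0.06}]' 50
python3 -m inch '[{"claw":-0.7,"delta_pos":[0,0,0],"yaw":0.06},{"claw":-0.7,"delta_pos":[0,0,0],"yaw":0.06},{"claw":-0.7,"delta_pos":[0,0,0],"yaw":0.06},{"claw":-0.7,"delta_pos":[0,0,0],"yaw":0.06},{"claw":-0.7,"delta_pos":[0,0,0],"yaw":0.06},{"claw":-0.7,"delta_pos":[0,0,0],"yaw":0.06},{"claw":-0.7,"delta_pos":[0,0,0],"yaw":0.06},{"claw":-0.7,"delta_pos":[0,0,0],"yaw":0.06},{"claw":-0.7,"delta_pos":[0,0,0],"yaw":0.06},{"claw":-0.7,"delta_pos":[0,0,0],"yaw":0.06}]' 50
python3 -m inch '[{"claw":-0.7,"delta_pos":[0,0,0],"yaw":0.06},{"claw":-0.7,"delta_pos":[0,0,0],"yaw":0.06},{"claw":-0.7,"delta_pos":[0,0,0],"yaw":0.06},{"claw":-0.7,"delta_pos":[0,0,0],"yaw":0.06},{"claw":-0.7,"delta_pos":[0,0,0],"yaw":0.06},{"claw":-0.7,"delta_pos":[0,0,0],"yaw":0.06},{"claw":-0.7,"delta_pos":[0,0,0],"yaw":0.06},{"claw":-0.7,"delta_pos":[0,0,0],"yaw":0.06},{"claw":-0.7,"delta_pos":[0,0,0],"yaw":0.06},{"claw":-0.7,"delta_pos":[0,0,0],"yaw":0.06}]' 50
python3 -m inch '[{"claw":-0.7,"delta_pos":[0,0,0],"yaw":0.045},{"claw":-0.7,"delta_pos":[0,0,0],"yaw":0.025},{"claw":-0.7,"delta_pos":[0,0,0],"yaw":0.01},{"claw":-0.7,"delta_pos":[0,0,0],"yaw":0},{"claw":-0.7,"delta_pos":[0,0,0],"yaw":0}]' 50
python3 - <<'E'
from arms import *
c=cap('side');cv2.imwrite('pics/s20.png',cv2.resize(c['image'][110:310,220:420,::-1],None,fx=3,fy=3,interpolation=cv2.INTER_CUBIC)); arms('side',c)
E
```

```text
time: 24.95
ee_pos: [0.5975, -0.0858, 0.2801]
orientation: [-3.132, -0.003, -0.301]
contact_force: [6.8, 11.4, -5.0]
grip_width: 0.331
time: 25.78
ee_pos: [0.5988, -0.0867, 0.2801]
orientation: [-3.13, -0.001, -0.902]
contact_force: [9.8, 8.8, -5.3]
grip_width: 0.33
time: 26.62
ee_pos: [0.5994, -0.0881, 0.2801]
orientation: [-3.131, 0.003, -1.503]
contact_force: [11.6, 6.1, -6.1]
grip_width: 0.332
time: 27.03
ee_pos: [0.5994, -0.0884, 0.2801]
orientation: [-3.131, 0.004, -1.581]
contact_force: [11.6, 5.4, -6.4]
grip_width: 0.333
  arm 359.33305876999555 76 1.1723138
  arm 143.33305876999555 80 144.02525
  arm 215.33305876999555 71 36.61285
  arm 287.33305876999555 77 107.92443
side angle 71.33305876999555 std 3.284356896712851 centre [ 0.5930687  -0.09257684]
   hook 359 66 [ 0.702  -0.0945  0.2797] far r 0.1228 meanang 275.9803441340575
   hook 71 10 [0.6153 0.0121 0.2724] far r 0.1078 meanang 79.34692483444763
   hook 143 72 [ 0.5066 -0.0305  0.2796] far r 0.1251 meanang 146.15403267679397
   hook 215 89 [ 0.5098 -0.1533  0.2801] far r 0.1263 meanang 216.0703681459485
   hook 287 81 [ 0.6241 -0.1933  0.2802] far r 0.1245 meanang 285.251983235013
```

View pics/s20.png

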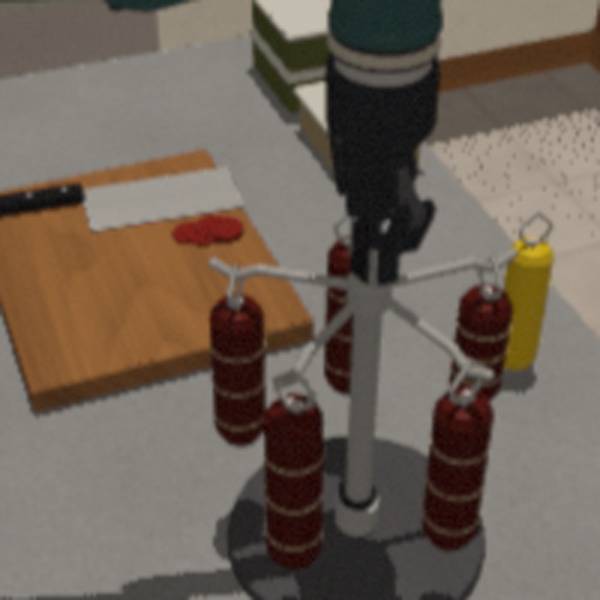

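```bash
python3 -m inch '[{"claw":-0.3,"delta_pos":[0,0,0],"yaw":0},{"claw":0,"delta_pos":[0,0,0],"yaw":0},{"claw":0.2,"delta_pos":[0,0,0],"yaw":0},{"claw":0.2,"delta_pos":[0,0,-15],"yaw":0},{"claw":0.2,"delta_pos":[0,0,-30],"yaw":0},{"claw":0.2,"delta_pos":[0,0,-35],"yaw":0},{"claw":0.2,"delta_pos":[0,35,0],"yaw":0},{"claw":0.2,"delta_pos":[0,40,0],"yaw":0},{"claw":0.2,"delta_pos":[0,40,0],"yaw":0},{"claw":0.2,"delta_pos":[0,35,0],"yaw":0}]'
python3 -m inch '[{"claw":0.2,"delta_pos":[0,20,0],"yaw":0},{"claw":0.2,"delta_pos":[0,0,0],"yaw":0},{"claw":0.2,"delta_pos":[0,0,0],"yaw":0},{"claw":0.2,"delta_pos":[0,0,0],"yaw":0}]'
python3 - <<'E'
from arms import *
c=cap('side','side21');cv2.imwrite('pics/s21.png',cv2.resize(c['image'][110:310,220:420,::-1],None,fx=3,fy=3,interpolation=cv2.INTER_CUBIC)); arms('side',c)
d=cap('top','top21'); arms('top',d)
E
```

```text
time: 27.92
ee_pos: [0.4432, -0.0891, 0.361]
orientation: [-3.139, -0.002, -1.585]
contact_force: [0.0, -0.3, 0.8]
grip_width: 0.602
time: 28.25
ee_pos: [0.4256, -0.0888, 0.36]
orientation: [-3.139, -0.001, -1.585]
contact_force: [-0.8, -0.0, 0.9]
grip_width: 0.603
  arm 359.4987775395405 76 1.3690399
  arm 71.49877753954051 30 67.57534
  arm 143.49877753954053 79 144.10925
  arm 215.49877753954053 69 36.859932
  arm 287.4987775395405 78 108.60603
side angle 71.49877753954051 std 3.365401226100564 centre [ 0.5913539  -0.09192491]
   hook 359 64 [ 0.7024 -0.0946  0.2797] far r 0.1235 meanang 301.48162596443046
   hook 71 51 [0.6283 0.013  0.279 ] far r 0.126 meanang 72.68595193021947
   hook 143 72 [ 0.5066 -0.0306  0.2797] far r 0.1265 meanang 146.20383882643748
   hook 215 86 [ 0.5094 -0.1534  0.2801] far r 0.1263 meanang 215.97546827944646
   hook 287 83 [ 0.6241 -0.193   0.2802] far r 0.1244 meanang 285.3165875321015
  arm 359.76224122286095 52 179.98135
  arm 71.76224122286098 51 71.42454
  arm 143.76224122286098 53 144.0044
  arm 215.76224122286098 22 35.85037
  arm 287.76224122286095 52 107.22962
top angle 71.76224122286098 std 3.3310138156390403 centre [ 0.59827787 -0.09038202]
   hook 360 52 [ 0.7043 -0.0908  0.2824] far r 0.1269 meanang 166.01181692816985
   hook 72 52 [0.6311 0.0109 0.282 ] far r 0.1263 meanang 70.87823606203077
   hook 144 48 [ 0.5118 -0.0268  0.2812] far r 0.123 meanang 142.90050453566752
   hook 288 49 [ 0.6308 -0.1919  0.2811] far r 0.1258 meanang 288.9204591438072
```

View pics/side21.png

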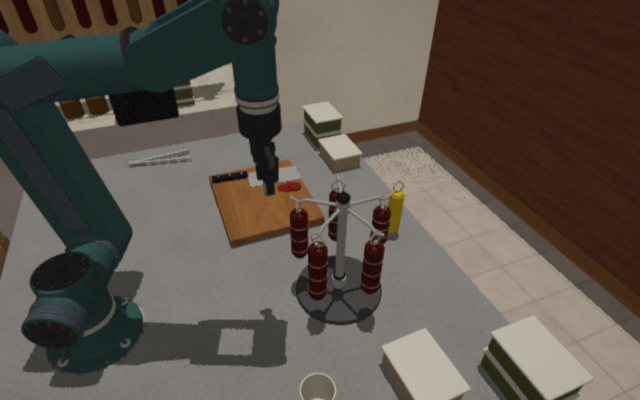

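View pics/top21.png

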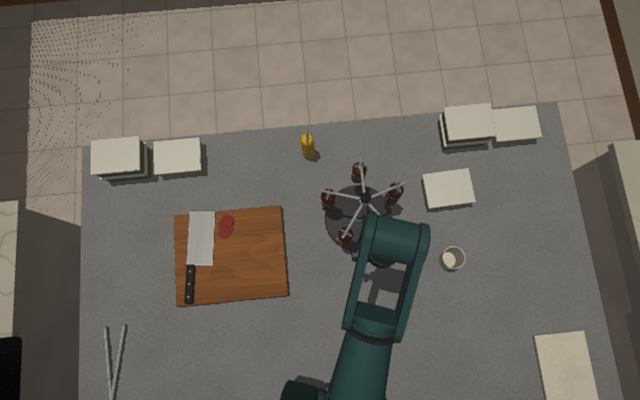

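```bash
python3 - <<'E'
from arms import *
hub=np.array([.596,-.0905])
for n in ('side','top'):
    W=pts(cap(n)); 
    for a in (0,72,144,216,288):
        p=hub+.105*np.array([np.cos(np.radians(a)),np.sin(np.radians(a))])
        q=W[(np.hypot(W[...,0]-p[0],W[...,1]-p[1])<.026)&(W[...,2]>.03)&(W[...,2]<.30)]
        print(n,a,len(q),'z %.3f..%.3f'%(q[:,2].min(),q[:,2].max()) if len(q) else '')
s=bot.read_state();print(s['time'],s['contact_force'])
E
```

```text
side 0 616 z 0.149..0.289
side 72 428 z 0.086..0.290
side 144 927 z 0.105..0.290
side 216 1179 z 0.081..0.289
side 288 1106 z 0.097..0.290
top 0 265 z 0.148..0.292
top 72 313 z 0.100..0.292
top 144 266 z 0.119..0.291
top 216 0 
top 288 321 z 0.100..0.293
28.45 [ 0.13928544 -0.32609483  0.18995782]
```

The salami at 0°, the customers' side, has its lower end at 0.148–0.149 m, so it is the cut one and it is seated. All five are hanging and still, so I'll hand the job in.

```bash
python3 -c "
from workcell import bot
print(bot.sign_off())"
```

```text
the job is handed in; nothing more can be done
None
```

The job is done and handed in at 28.5 s: the cut salami hangs on the formerly free hook and faces the customers.

**What I did**
- **First turn:** I pinched the free arm and turned the carousel about 70° anticlockwise, which brought the free hook round to −x.
- **Hanging:** I gripped the cut salami by its top, passed the hook through its eye and lowered it. When the force showed the hook was carrying the weight, I let go.
- **Second turn:** I gripped the knob and turned the carousel 180° clockwise, at about 0.12 turn/s.

**Last checks**
- The cut salami's arm stands at about 359.5–359.8°, so it points to the customers' side.
- Its lower end is at 0.148–0.149 m, which matches the expected 0.148 m when seated.
- The other four salamis are still on their hooks.
- The cleaver, cup and tub look unmoved in the pictures, though I did not measure them.
- The gripper is clear and the contact force reads about 0.

**What disagreed**
- The fingertips were really about 21 mm above the reported TCP. Because of this, my first try at the knob and at the arm closed on nothing, with about 4 N of light contact on the arm. I corrected for it after that.
- The side and top cameras differ by 2–7 mm on the hub's position, depending on the view. I used a value near their average.

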